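# Scrape the covered drainboard seam

### The job

Slide the drainboard's cover fully open, then take the scraper from its inclined cradle and, pressing just lightly enough that its sprung tip gives part-way, run the tip slowly (about 3 cm a second) along the whole seam under the wire basket, from the end that the cover was hiding, round the bend, to the end of the angled part. Then lay the scraper back in its cradle as you found it, leaving the cover open and everything else where it stands.

Things in the scene. Friction and masses are not known exactly. Their poses are not given: they have to be found in the camera images.
- cover_grip (a point): Centre of the black grip block (30 x 18 x 50 mm tall) of the sliding cover, 60 mm above the table; axes as the drainboard. It stands at the front of a 24 mm wide tongue of the flat metal cover (98 mm long in y, drainboard x -42 to 42 mm, 30 to 35 mm above the table), which hides the straight part of the seam when shut. Sliding takes about 2 N.
- cover (a joint): Slide of the cover, in m: 0 over the straight part of the seam, 0.11 fully open at its stop; it grows along the drainboard's +y, and stays where it is left.
- drainboard: Fixed metal sheet 235 x 360 mm, top 8 mm above the table, x -115 to 120, y -140 to 220 mm; origin on the table under the seam's bend; x away from the robot, y along the straight part of the seam, z up. The seam is the inside corner at the foot of a welded step 20 mm high on its +x side: straight from y = 100 mm to 0, then 93 mm angled in direction (-0.545, -0.839). A 12 mm high block closes each end.
- basket (a point): Middle of the top front bar of the wire basket fixed over the seam (drainboard y -110 to 150 mm, back at x = 95, 112 to 203 mm above the table). Its front flares towards the robot, from drainboard x = -25 mm at the bottom to -35 mm at the top, so scraper and gripper must lean back towards the robot (-x), 26 to 38 degrees from vertical, to get at the seam.
- scraper_grip (a point): Scraper, about 120 g: white handle 24 x 24 x 110 mm, steel shank 12 mm thick and 30 mm long, black sprung tip with a ball end. This point is on the handle's axis, 27 mm below the butt, 143 mm from the centre of the extended ball; z from tip to butt, x and y to the flats. It lies in the cradle, butt leaning towards the robot, y level, the handle's upper 60 mm free.
- tip (a point): Centre of the ball end (5 mm radius) of the scraper's sprung tip; same axes as the scraper. Resting in the seam, the ball's centre is 5 mm above the sheet and 5 mm in front of the step.
- scraper_tip (a joint): How far the sprung tip is pushed into the shank, in m: 0 extended, 0.012 at the stop; a spring of 300 N/m with 0.6 N preload, so 2.1 N at 5 mm.
- cradle: Fixed cradle, base 150 x 90 mm (x -60 to 90); origin under it on the table, z up. Its trough leans 30 degrees from vertical, upper end towards -x, open on the upper +x side; 34 mm wide inside, walls reaching 11 mm past the handle's axis, slotted stop (21 mm slot) below on which the handle's bottom rests, shank and tip hanging through. Scraper's y parallel to the cradle's.
- cradle_seat (a point): Point fixed to the cradle where the middle of the handle lies when the scraper is seated: 130 mm above the table, 20 mm towards the cradle's -x from its origin. Same axes as the cradle. The seated scraper_grip point is 28 mm farther up the incline: at -14 mm in x and +24 mm in z from here.
- seam0 (a point): Point on the seam line, at the corner of sheet and step, 8 mm above the table: the start of the straight part, 84 mm along +y from the bend. Axes as the drainboard.
- seam1 (a point): Point on the seam line, at the corner of sheet and step, 8 mm above the table: 56 mm from the bend on the straight part. Axes as the drainboard.
- seam2 (a point): Point on the seam line, at the corner of sheet and step, 8 mm above the table: 28 mm from the bend on the straight part. Axes as the drainboard.
- seam3 (a point): Point on the seam line, at the corner of sheet and step, 8 mm above the table: the bend. Axes as the drainboard.
- seam4 (a point): Point on the seam line, at the corner of sheet and step, 8 mm above the table: 28 mm from the bend on the angled part. Axes as the drainboard.
- seam5 (a point): Point on the seam line, at the corner of sheet and step, 8 mm above the table: 56 mm from the bend on the angled part. Axes as the drainboard.
- seam6 (a point): Point on the seam line, at the corner of sheet and step, 8 mm above the table: 84 mm from the bend on the angled part, the end. Axes as the drainboard.
- jug: White jug, 96 mm wide, 120 mm high, handle at +y; stands in the place on the other side of the drainboard from the cradle; origin under its middle. Leave it alone.
- bowl: Steel bowl 110 mm wide, 45 mm high; origin under its middle. Leave it alone.
- spatula: Spatula 200 mm long, lying in front of the drainboard; origin under its middle. Leave it alone.
Mind the look-alikes: they are no part of the job. There is more than one size of the part that bears scraper_grip; the job needs the smaller. What is shaped like the cradle but yellow is not meant.

How it is judged:
On the way, in this order (a step that is already met when the one before it is completed fails the run):
1. the cover is slid fully open (joint above 0.104 m) (value of joint cover above 0.104 m), for 0.2 s.
2. the sprung tip is pressed in by more than 1 mm, on the drainboard, within 13 mm of seam0, at the start of the straight part, for 0.2 s (so no faster than about 10 cm/s) (distance between tip and seam0 below 0.013 m and value of joint scraper_tip above 0.001 m and contact force between scraper and drainboard above 0.1 N), for 0.2 s.
3. the sprung tip is pressed in by more than 1 mm, on the drainboard, within 13 mm of seam1, a third along the straight part, for 0.2 s (so no faster than about 10 cm/s) (distance between tip and seam1 below 0.013 m and value of joint scraper_tip above 0.001 m and contact force between scraper and drainboard above 0.1 N), for 0.2 s.
4. the sprung tip is pressed in by more than 1 mm, on the drainboard, within 13 mm of seam2, two thirds along the straight part, for 0.2 s (so no faster than about 10 cm/s) (distance between tip and seam2 below 0.013 m and value of joint scraper_tip above 0.001 m and contact force between scraper and drainboard above 0.1 N), for 0.2 s.
5. the sprung tip is pressed in by more than 1 mm, on the drainboard, within 13 mm of seam3, at the bend, for 0.2 s (so no faster than about 10 cm/s) (distance between tip and seam3 below 0.013 m and value of joint scraper_tip above 0.001 m and contact force between scraper and drainboard above 0.1 N), for 0.2 s.
6. the sprung tip is pressed in by more than 1 mm, on the drainboard, within 13 mm of seam4, a third along the angled part, for 0.2 s (so no faster than about 10 cm/s) (distance between tip and seam4 below 0.013 m and value of joint scraper_tip above 0.001 m and contact force between scraper and drainboard above 0.1 N), for 0.2 s.
7. the sprung tip is pressed in by more than 1 mm, on the drainboard, within 13 mm of seam5, two thirds along the angled part, for 0.2 s (so no faster than about 10 cm/s) (distance between tip and seam5 below 0.013 m and value of joint scraper_tip above 0.001 m and contact force between scraper and drainboard above 0.1 N), for 0.2 s.
8. the sprung tip is pressed in by more than 1 mm, on the drainboard, within 13 mm of seam6, at the end of the angled part, for 0.2 s (so no faster than about 10 cm/s) (distance between tip and seam6 below 0.013 m and value of joint scraper_tip above 0.001 m and contact force between scraper and drainboard above 0.1 N), for 0.2 s.
At the end, for the whole second after the job is handed in: The cover is open beyond 0.104 m of 0.11, and the scraper is at rest in the cradle: its grip point within 15 mm (x, z) and 20 mm (y) of the seated place, leaning between 23 and 37 degrees (value of joint cover above 0.104 m and linear speed of scraper below 0.02 m/s and x of scraper_grip in the frame of cradle_seat between -0.029 and 0.001 m and y of scraper_grip in the frame of cradle_seat between -0.02 and 0.02 m and z of scraper_grip in the frame of cradle_seat between 0.0092 and 0.0392 m and angle between scraper_grip's own z axis and vertical between 0.4 and 0.65 rad); the robot touches nothing.
It fails at once if the jug, bowl or spatula is moved by more than 30 mm (distance of any of jug, bowl, spatula from where it was at the start of the episode above 0.03 m).
It fails at once if the scraper is pressed on the drainboard with more than 20 N (contact force between scraper and drainboard above 20 N).
It also fails if it takes over 72 s, if anything falls off the work surface, if the arm or the gripper's body presses on something with over 40 N, if the wrist force passes 120 N, or if a joint passes its speed limit or range.

### The arm

A 7-joint arm with a two-finger parallel gripper is mounted at the origin on the work surface. World frame = base frame: x ahead of the robot, y to its left, z up, the work surface at z = 0. Lengths are in m, angles in rad, forces in N, time in s.
With the tool pointing down it reaches from about 0.4 to 0.875 m from the base axis. Payload 19.3 kg.
Tool frame: the origin (TCP) lies midway between the tips of the shut fingers; the grasp point (between the pads) lies 19 mm behind it (bot.tcp_to_grasp is the distance from the TCP to the grasp point, in m); z points along the fingers, y is the direction in which the jaws open and shut (so a half turn about z gives the same grasp; the last joint's range is limited). The gripper opens to 85 mm and grips with 20 to 120 N. Pads are 22 mm wide; open, the fingers measure 114 mm over their backs; the gripper's body (76 mm by 85 mm) begins 54 mm behind the grasp point. The pads swing forward as they close: fully open they stand 13 mm farther back than shut.
Start: joints at [-1.325, 0.521, -0.036, 1.599, 0.021, 1.021, -0.113], TCP at [0.194, 0.594, 0.231] pointing down, gripper open.
Joint ranges: [-2.91, 2.91], [-0.3, 2.13], [-1.5, 1.42], [0.17, 2.43], [-1.26, 4.41], [0.16, 1.93], [-2.52, 2.52]. Speed limits (rad/s): [1.89, 1.89, 2.39, 2.39, 3.01, 3.01, 3.01].

### API

Orientations are given as [roll, pitch, yaw] about the fixed x, y, z axes, in that order (R = Rz(yaw) Ry(pitch) Rx(roll)).
In Python, from workcell import bot gives the robot as it stands. The module is installed in compiled form; this text tells all that it offers.
- The arm moves only by the tool drive_tool, never from a script. Its argument "series" is a list of rows, each a list of 5 numbers: the opening in per cent of the stroke, from 0 (shut) to 100 (fully open), then the shift along the world's x, y, z in m, then the turn about the world's z in rad. A call has 1 to 12 rows; each row shifts and turns the pose as measured when the row begins; what a row does not reach is not made up. A row lasts 1/10 s, in which the tool goes at most 50 mm and 8.59 degrees, less where a joint would pass 70% of its speed; a pose out of reach is approached as far as the arm can. A call with a gripper value outside its range is refused whole. The fingers move at their own pace and stop on an object; "newtons" is the grip in N (left out, the last holds). Time passes only in rows, so rows that do not move let the fingers close. It gives the time, the measured TCP pose, the force and the opening at its end, in the units of the state.
- bot.observe(): the state, without advancing time (a new reading comes with each control period).
- bot.grab_frame(name): name is "side" or "top"; returns the picture (480x640x3 uint8, red, green, blue); there is no depth.
- bot.camera_info(name): a dict with "fx", "fy", "cx", "cy" (pixels), "k1" (the pictures are not rectified: a ray, as slopes to the right and down, at radius r is drawn at 1 + k1 r^2 times it, then the intrinsics apply), "cam_to_world" (4x4, takes a point from camera to world coordinates). Camera axes: x right, y down, z forward; pixel columns grow to the right and rows downward; lengths in m; the calibration is good to about 2 mm. A picture is of the moment at which its call begins. camera_info takes no time and is no camera call.
- bot.job_done(): hands the job in, once; it reports no verdict.
Trained networks look in the newest picture that a camera, given by its name, has taken for a name from the list of things; names that differ only in an ending like _2 or _b are one class to them, and where a whole thing is asked for, a point or a joint stands for the part that bears it (a point fixed in the world has none). Each returns a list of dicts, best first, with "conf" (0 to 1); they miss things now and then, are a little off and sometimes report something else, mostly with a low value. They report only what shows in the picture. A call takes as long as a camera call. They do not tell look-alikes from the thing itself.
- bot.masks_of(camera, target): "mask" (480x640 bool, what is visible of it) and "point" ([column, row] in pixels, amid what is visible of it).
The state is a dict: "clock": time; "qpos": joint angles; "qd": joint speeds; "joint_efforts": joint torques, N m; "position": TCP position; "tool_rot": TCP orientation; "force": force on the tool from outside, world axes, zero at the start; "moment": the same for the moment, N m; "grip_width": finger opening in m.
Only numpy, scipy, OpenCV 4.12 (cv2) and the standard library are available. Lean on these libraries where they do the work, as an engineer would, in place of code of your own. Each camera call takes 0.05 s, during which the arm holds its last target.

## Working session

There is one attempt and no reset: what is moved stays moved. The work goes in short steps, Python scripts to look and compute and a tool call to move; the robot and the scene stay as the last step left them, time stands still between calls to the robot, and variables do not carry over. Pictures are saved under pics/ and viewed, and the job is handed in when it is done.

Besides the shell and the picture viewer there is one more tool, called after "Emit:" by a JSON object that holds its "api" and its "payload", one argument or row to a line. drive_tool: Moves the arm, as the interface text tells. Its arguments: {"type":"object","properties":{"series":{"type":"array","items":{"type":"array","items":{"type":"number"}}},"newtons":{"type":"number"}},"required":["series"]}

```bash
ls; mkdir -p pics; python3 - <<'E'
from workcell import bot
import cv2,json
s=bot.observe();print({k:s[k] for k in('clock','position','tool_rot','force','grip_width')},bot.tcp_to_grasp)
for n in('side','top'):
    im=bot.grab_frame(n);cv2.imwrite(f'pics/{n}0.png',im[:,:,::-1]);print(n,bot.camera_info(n))
    cv2.imwrite(f'pics/{n}0.png',im[:,:,::-1])
E
```

```text
pics
{'clock': 0.0, 'position': array([0.19406304, 0.59377627, 0.23073658]), 'tool_rot': array([-3.14049196e+00,  7.48582053e-05,  2.82576202e+00]), 'force': array([ 0.65961785, -0.95579506, -0.7693296 ]), 'grip_width': 0.08542944321793806} 0.0187
side {'fx': 563.0972868318664, 'fy': 563.0972868318664, 'cx': 320.796677218759, 'cy': 247.5076148033718, 'k1': -0.08372760222445808, 'cam_to_world': array([[ 0.86729822, -0.31872527,  0.38237154, -0.07952545],
       [-0.49773572, -0.56648422,  0.65677606, -0.96896551],
       [ 0.00727632, -0.75994068, -0.64995171,  1.10027601],
       [ 0.        ,  0.        ,  0.        ,  1.        ]])}
top {'fx': 529.6294886621021, 'fy': 529.6294886621021, 'cx': 327.0241727201133, 'cy': 240.60202014700033, 'k1': -0.03262316739364844, 'cam_to_world': array([[ 0.02369113, -0.99315772,  0.11435244,  0.34818998],
       [-0.99958865, -0.02168318,  0.01877153, -0.01821766],
       [-0.01616356, -0.11475012, -0.99326288,  1.30928188],
       [ 0.        ,  0.        ,  0.        ,  1.        ]])}
```

View pics/side0.png

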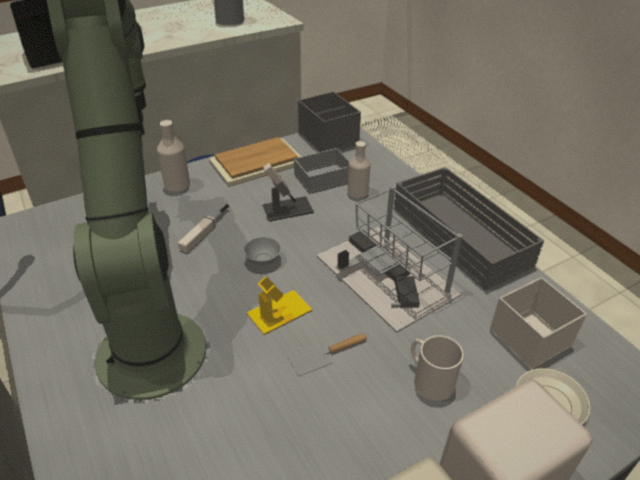

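View pics/top0.png

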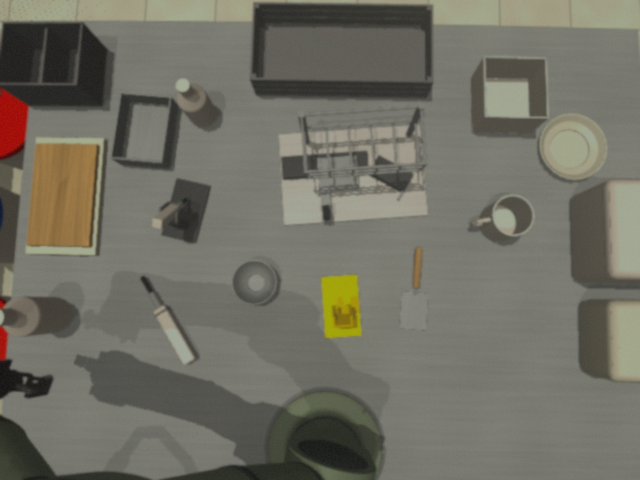

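```bash
python3 - <<'E'
import cv2
a=cv2.imread('pics/top0.png')[95:235,265:440];cv2.imwrite('pics/c1.png',cv2.resize(a,None,fx=4.5,fy=4.2,interpolation=cv2.INTER_CUBIC))
a=cv2.imread('pics/side0.png')[170:335,310:480];cv2.imwrite('pics/c2.png',cv2.resize(a,None,fx=4,fy=3.6,interpolation=cv2.INTER_CUBIC))
b=cv2.imread('pics/top0.png')[170:250,140:220];c=cv2.imread('pics/side0.png')[150:230,250:330]
cv2.imwrite('pics/c3.png',cv2.resize(cv2.hconcat([b,c]),None,fx=5,fy=5,interpolation=cv2.INTER_CUBIC))
E
```

```text
(no output)
```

View pics/c1.png

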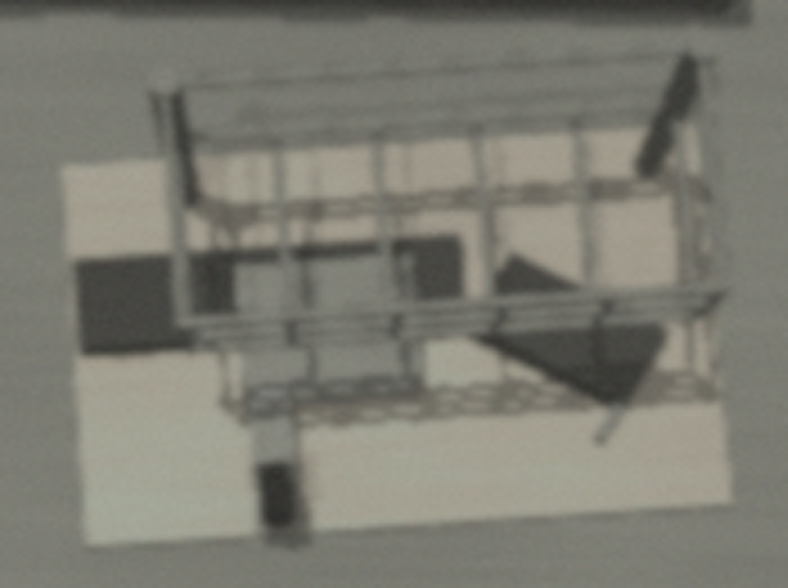

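View pics/c2.png

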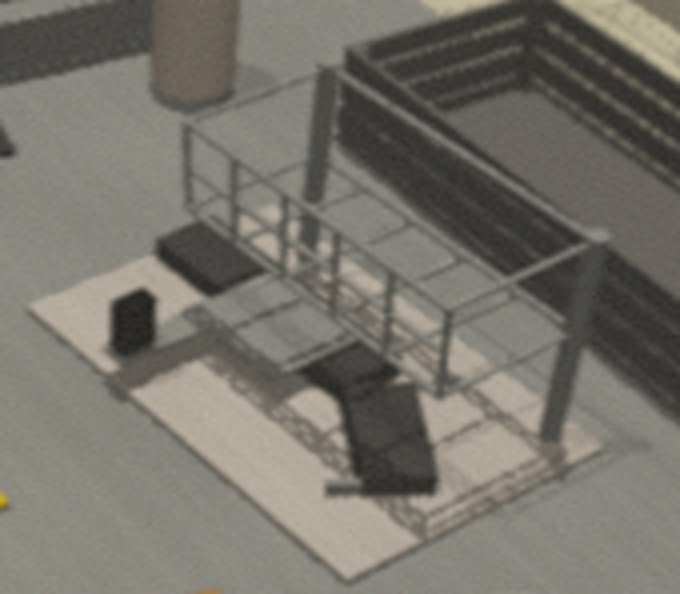

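View pics/c3.png

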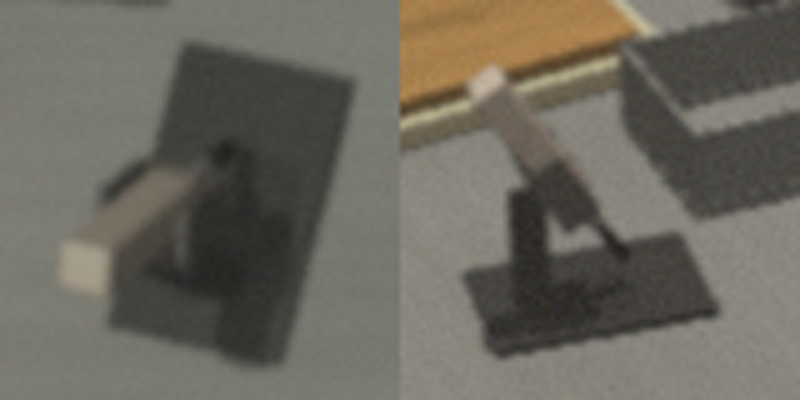

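```bash
cat > h.py <<'E'
import numpy as np,cv2,math
from workcell import bot
CI={n:bot.camera_info(n) for n in('side','top')}
def ray(n,px):
    c=CI[n];K=np.array([[c['fx'],0,c['cx']],[0,c['fy'],c['cy']],[0,0,1]])
    u=cv2.undistortPoints(np.array([[px]],float),K,np.array([c['k1'],0,0,0.]))[0,0]
    T=c['cam_to_world'];return T[:3,3],T[:3,:3]@np.array([u[0],u[1],1])
def onz(n,px,z):
    o,d=ray(n,px);return o+d*(z-o[2])/d[2]
def proj(n,P):
    c=CI[n];T=np.linalg.inv(c['cam_to_world']);K=np.array([[c['fx'],0,c['cx']],[0,c['fy'],c['cy']],[0,0,1]])
    r=cv2.projectPoints(np.atleast_2d(P).astype(float).reshape(-1,1,3),cv2.Rodrigues(T[:3,:3])[0],T[:3,3],K,np.array([c['k1'],0,0,0.]))[0]
    return r.reshape(-1,2)
def tri(a,b):
    (o1,d1),(o2,d2)=ray('side',a),ray('top',b)
    d1=d1/np.linalg.norm(d1);d2=d2/np.linalg.norm(d2)
    s=np.linalg.lstsq(np.c_[d1,-d2],o2-o1,rcond=None)[0]
    p,q=o1+s[0]*d1,o2+s[1]*d2;return (p+q)/2,np.linalg.norm(p-q)
def fit2(loc,w):
    loc=np.array(loc);w=np.array(w)
    a,b=loc-loc.mean(0),w-w.mean(0)
    th=math.atan2((a[:,0]*b[:,1]-a[:,1]*b[:,0]).sum(),(a*b).sum())
    R=np.array([[math.cos(th),-math.sin(th)],[math.sin(th),math.cos(th)]])
    t=w.mean(0)-R@loc.mean(0);return th,t,np.linalg.norm(loc@R.T+t-w,axis=1)
E
python3 - <<'E'
from h import *
t=lambda u,v:(265+(u+.5)/4.5-.5,95+(v+.5)/4.2-.5)
s=lambda u,v:(310+(u+.5)/4-.5,170+(v+.5)/3.6-.5)
L=[];W=[]
for n,p,l in[('top',t(62,163),(.12,.22)),('top',t(86,545),(-.115,.22)),('top',t(732,502),(-.115,-.14)),('side',s(28,308),(-.115,.22)),('side',s(350,580),(-.115,-.14)),('side',s(608,440),(.12,-.14))]:
    L.append(l);W.append(onz(n,p,.008)[:2])
print(np.round(W,4));print(fit2(L,W),fit2(L[:3],W[:3]),fit2(L[3:],W[3:]))
# grip top centre
print('grip',tri(s(131,325),t(278,493)),onz('top',t(278,485),.085),onz('side',s(133,300),.085))
for n in('top','side'):
  for k in('cover_grip','scraper_grip','cradle','cradle_seat','basket','tip','drainboard'):
    r=bot.masks_of(n,k);print(n,k,[(round(x['conf'],2),np.round(x['point'],1),int(x['mask'].sum())) for x in r])
    for i,x in enumerate(r): np.save(f'pics/{n}_{k}_{i}.npy',x['mask'])
E
```

```text
[[ 0.7694  0.1364]
 [ 0.5362  0.115 ]
 [ 0.5696 -0.241 ]
 [ 0.5351  0.1107]
 [ 0.5702 -0.2447]
 [ 0.8076 -0.2185]]
(0.100175307126739, array([ 0.67182421, -0.09315075]), array([0.00131826, 0.00112449, 0.00347054, 0.00359978, 0.00144878,
       0.00309325])) (0.0921717254711197, array([ 0.67077202, -0.09272656]), array([0.00115057, 0.0007992 , 0.00176416])) (0.10756080738123945, array([ 0.67193294, -0.09368988]), array([0.00232143, 0.00251077, 0.00202629]))
grip (array([0.56045706, 0.00892421, 0.05768484]), np.float64(0.0015608500781979723)) [0.561044   0.00811325 0.085     ] [0.55909667 0.00724314 0.085     ]
top cover_grip [(0.6, array([330.2, 181. ]), 1224)]
top scraper_grip [(0.95, array([172.7, 328.8]), 1161), (0.89, array([166.2, 213.8]), 442), (0.6, array([354.4, 167.9]), 13826)]
top cradle [(0.58, array([186.3, 210.1]), 2034), (0.57, array([342.8, 305.4]), 2266)]
top cradle_seat [(0.9, array([186. , 210.8]), 1905), (0.9, array([339. , 305.6]), 2249)]
top basket [(0.64, array([354.9, 168.9]), 14452)]
top tip [(0.51, array([148.8, 282.6]), 117)]
top drainboard [(0.77, array([353.2, 170.1]), 13937)]
side cover_grip [(0.6, array([370.7, 259.9]), 978), (0.18, array([282.5, 202.8]), 938)]
side scraper_grip [(0.69, array([272.7, 176.6]), 229), (0.61, array([200.7, 232.1]), 716), (0.44, array([316.4, 355. ]), 1003)]
side cradle [(0.65, array([283.6, 203.6]), 1073)]
side cradle_seat [(0.72, array([272.6, 306.5]), 1903), (0.62, array([284. , 206.7]), 1067)]
side basket [(0.92, array([386.3, 277.2]), 8082)]
side tip []
side drainboard [(0.9, array([391.2, 274.4]), 8621)]
```

```bash
cat >> h.py <<'E'
def board(th=.097,t=(.6715,-.0932)):
    T=np.eye(4);T[:2,:2]=[[math.cos(th),-math.sin(th)],[math.sin(th),math.cos(th)]];T[:2,3]=t;return T
def tf(T,P): P=np.atleast_2d(P);return P@T[:3,:3].T+T[:3,3]
def over(src,n,lines,dst,box,f):
    im=cv2.imread(src);x0,y0,x1,y1=box;im=cv2.resize(im[y0:y1,x0:x1],None,fx=f,fy=f,interpolation=cv2.INTER_CUBIC)
    for P,c in lines:
        q=(proj(n,P)-[x0,y0]+.5)*f-.5;cv2.polylines(im,[np.round(q).astype(int).reshape(-1,1,2)],False,c,1,cv2.LINE_AA)
    cv2.imwrite(dst,im)
def boardlines(T,cv=0):
    m=lambda *p:np.array(p)/1000
    e=np.array([-.545,-.839])*93
    L=[(m((-115,-140,8),(120,-140,8),(120,220,8),(-115,220,8),(-115,-140,8)),(0,0,255)),
     (m((0,100,8),(0,0,8),(e[0],e[1],8)),(0,255,0)),(m((0,100,28),(0,0,28),(e[0],e[1],28)),(0,255,255)),
     (m((-42,cv+0,35),(42,cv+0,35),(42,cv+98,35),(-42,cv+98,35),(-42,cv+0,35)),(255,0,0)),
     (m((-35,-110,203),(-35,150,203),(95,150,203),(95,-110,203),(-35,-110,203)),(255,0,255)),
     (m((-25,-110,112),(-25,150,112)),(255,0,255))]
    return [(tf(T,P),c) for P,c in L]
E
python3 - <<'E'
from h import *
T=board();L=boardlines(T)
over('pics/top0.png','top',L,'pics/o1.png',(265,95,440,235),4.3)
over('pics/side0.png','side',L,'pics/o2.png',(310,170,480,335),3.6)
E
```

```text
(no output)
```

View pics/o1.png

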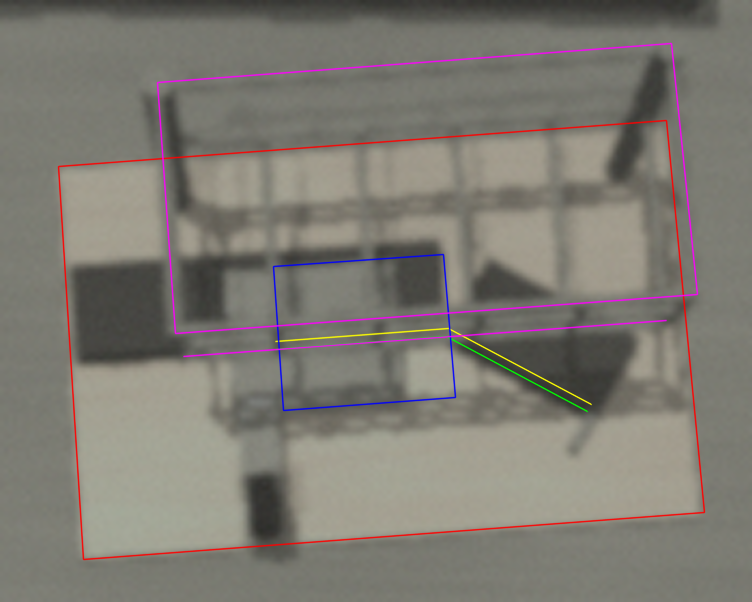

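View pics/o2.png

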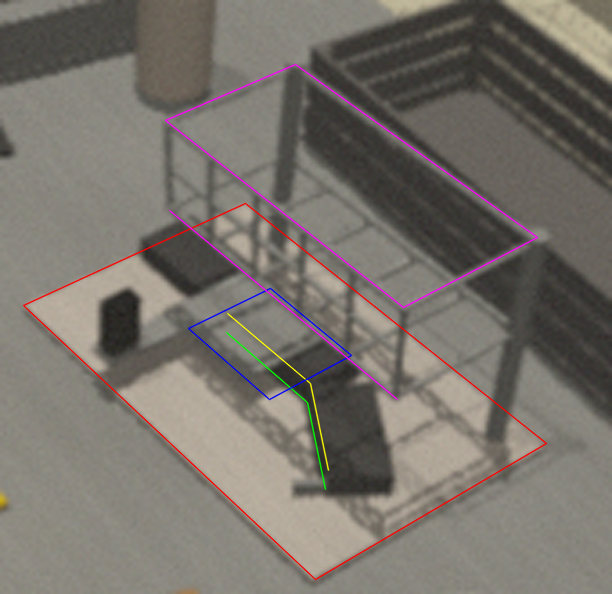

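```bash
python3 - <<'E'
from h import *
t=lambda u,v:(140+(u+.5)/5-.5,170+(v+.5)/5-.5)
s=lambda u,v:(250+(u-400+.5)/5-.5,150+(v+.5)/5-.5)
for z in(.006,.01,.015):
  L=[(.09,.045),(.09,-.045),(-.06,.045),(-.06,-.045)]
  W=[onz('top',t(*p),z)[:2] for p in[(183,42),(355,78),(110,325),(285,365)]]
  print(z,fit2(L,W))
  L2=[(.09,.045),(.09,-.045),(-.06,.045),(-.06,-.045)]
  # side view: left corner(465,272)=(-.06,.045); bottom (495,345)=(-.06,-.045);right(718,308)=(.09,-.045);top(680,235)=(.09,.045)
  W2=[onz('side',s(*p),z)[:2] for p in[(680,235),(718,308),(465,272),(495,345)]]
  print(z,fit2(L2,W2))
print(onz('top',t(85,268),.177),onz('side',s(487,80),.177),tri(s(487,80),t(85,268)))
E
```

```text
0.006 (-0.19221706364692176, array([0.55334248, 0.36461802]), array([0.00096913, 0.00066235, 0.0012958 , 0.00077847]))
0.006 (-0.22664280688764513, array([0.55540693, 0.36760002]), array([0.00365753, 0.00204248, 0.00342786, 0.00482046]))
0.01 (-0.1922170636469214, array([0.55266764, 0.36345183]), array([0.00117526, 0.00089033, 0.00146497, 0.00082654]))
0.01 (-0.22664280688764452, array([0.55303258, 0.36272668]), array([0.00394555, 0.00229056, 0.0036426 , 0.00507816]))
0.015 (-0.19221706364692132, array([0.5518241 , 0.36199408]), array([0.00146054, 0.00119807, 0.00171147, 0.00099108]))
0.015 (-0.2266428068876448, array([0.55006465, 0.356635  ]), array([0.0043093 , 0.00262062, 0.00392924, 0.00540718]))
[0.50860878 0.37549504 0.177     ] [0.51187066 0.37716139 0.177     ] (array([0.50931594, 0.3741954 , 0.17937166]), np.float64(0.0022921894417872284))
```

Emit:
{"api": "drive_tool", "payload": {
  "series": [
    [100,0.024,-0.04,0,0.03],
    [100,0.024,-0.04,0,0.03],
    [100,0.024,-0.04,0,0.03],
    [100,0.024,-0.04,0,0.03],
    [100,0.024,-0.04,0,0.03],
    [100,0.024,-0.04,0,0.03],
    [100,0.024,-0.04,0,0.03],
    [100,0.024,-0.04,0,0.03],
    [100,0.024,-0.04,0,0.03],
    [100,0.024,-0.04,0,0.03],
    [100,0.024,-0.04,0,0.03],
    [100,0.024,-0.04,0,0.03]
  ],
  "newtons": 30
}}

```text
clock: 2.0
position: [0.4854, 0.0993, 0.2324]
tool_rot: [3.137, 0.002, -3.073]
force: [0.1, 1.3, 0.2]
grip_width: 0.0851
```

Emit:
{"api": "drive_tool", "payload": {
  "series": [
    [100,0.025,-0.03,0,0.03],
    [100,0.025,-0.03,0,0],
    [100,0.02,-0.025,0,0],
    [100,0.005,-0.006,-0.02,0],
    [100,0,0,-0.04,0],
    [100,0,0,-0.02,0],
    [100,0,0,0,0]
  ]
}}

```text
clock: 2.7
position: [0.5663, -0.0047, 0.1513]
tool_rot: [3.139, 0.007, -3.051]
force: [0.2, 0.2, -0.0]
grip_width: 0.0854
```

```bash
cat > snap.py <<'E'
import sys
from h import *
a=sys.argv # n box f name
n=a[1];x0,y0,x1,y1=map(int,a[2].split(','));f=float(a[3])
im=bot.grab_frame(n)[:,:,::-1];cv2.imwrite('pics/full_'+a[4]+'.png',im)
cv2.imwrite('pics/'+a[4]+'.png',cv2.resize(im[y0:y1,x0:x1],None,fx=f,fy=f,interpolation=cv2.INTER_CUBIC))
s=bot.observe();print(round(s['clock'],2),np.round(s['position'],4),np.round(s['tool_rot'],3),np.round(s['force'],2),round(s['grip_width'],4))
E
python3 snap.py side 250,150,480,340 3 a1
```

```text
2.75 [ 0.5667 -0.0046  0.1525] [ 3.139  0.008 -3.051] [ 0.7  -0.13 -0.44] 0.0854
```

View pics/a1.png

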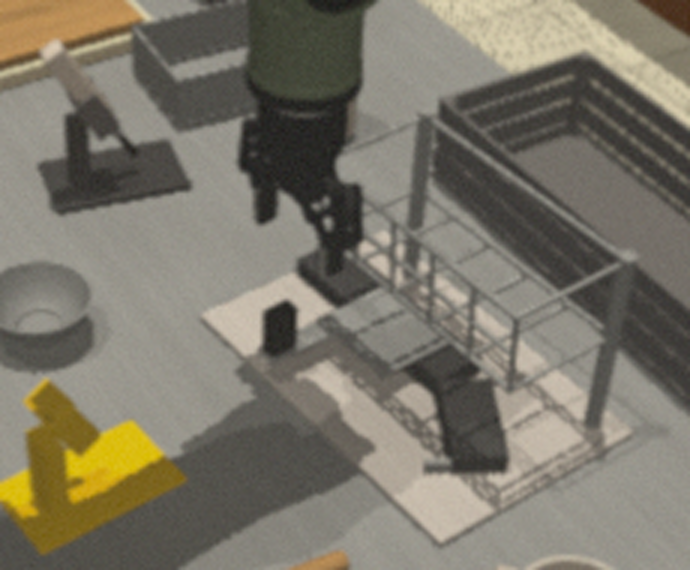

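Emit:
{"api": "drive_tool", "payload": {
  "series": [
    [100,-0.006,0.013,0,0.005],
    [100,0,0,-0.015,0],
    [100,0,0,-0.02,0],
    [100,0,0,-0.02,0],
    [100,0,0,-0.02,0],
    [100,0,0,-0.015,0],
    [100,0,0,-0.005,0]
  ]
}}

```text
clock: 3.45
position: [0.5641, 0.0166, 0.0653]
tool_rot: [3.137, 0.023, -3.039]
force: [-0.3, 1.2, 0.1]
grip_width: 0.0851
```

Emit:
{"api": "drive_tool", "payload": {
  "series": [
    [100,-0.003,-0.006,-0.01,0],
    [100,0,0,-0.006,0],
    [100,0,0,0,0]
  ]
}}

```text
clock: 3.75
position: [0.5617, 0.0115, 0.0505]
tool_rot: [3.136, 0.026, -3.038]
force: [-0.3, -0.8, 1.1]
grip_width: 0.0854
```

```bash
python3 snap.py side 310,170,440,300 4 a2
```

```text
3.8 [0.5618 0.0113 0.0509] [ 3.136  0.026 -3.038] [ 1.05 -1.4   0.07] 0.0856
```

View pics/a2.png

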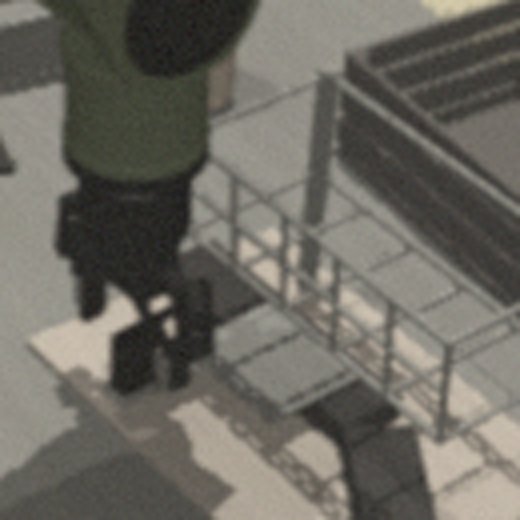

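Emit:
{"api": "drive_tool", "payload": {
  "series": [
    [0,0,0,-0.004,0],
    [0,0,0,0,0],
    [0,0,0,0,0],
    [0,0,0,0,0],
    [0,0,0,0,0],
    [0,0,0,0,0],
    [0,0,0,0,0],
    [0,0,0,0,0]
  ]
}}

```text
clock: 4.6
position: [0.5627, 0.0113, 0.048]
tool_rot: [3.136, 0.028, -3.039]
force: [0.3, 0.4, -0.1]
grip_width: 0.0178
```

Emit:
{"api": "drive_tool", "payload": {
  "series": [
    [0,-0.001,0.008,0,0],
    [0,-0.001,0.01,0,0],
    [0,-0.001,0.01,0,0],
    [0,-0.001,0.01,0,0],
    [0,-0.001,0.01,0,0],
    [0,-0.001,0.01,0,0],
    [0,-0.001,0.01,0,0],
    [0,-0.001,0.01,0,0]
  ]
}}

```text
clock: 5.4
position: [0.5554, 0.0919, 0.048]
tool_rot: [3.141, 0.03, -3.042]
force: [17.1, -81.0, -7.1]
grip_width: 0.018
```

Emit:
{"api": "drive_tool", "payload": {
  "series": [
    [0,0,0,0,0],
    [0,0,0,0,0]
  ]
}}

```text
clock: 5.6
position: [0.5554, 0.0909, 0.048]
tool_rot: [-3.139, 0.03, -3.043]
force: [2.6, -2.0, -1.7]
grip_width: 0.0175
```

```bash
python3 snap.py side 310,150,480,320 4 a3; python3 snap.py top 265,95,440,235 4 a4
```

```text
5.65 [0.5554 0.091  0.048 ] [-3.139  0.03  -3.043] [ 3.76 -6.09 -2.91] 0.0174
5.7 [0.5554 0.091  0.048 ] [-3.139  0.03  -3.043] [ 3.81 -6.38 -2.79] 0.0176
```

View pics/a3.png

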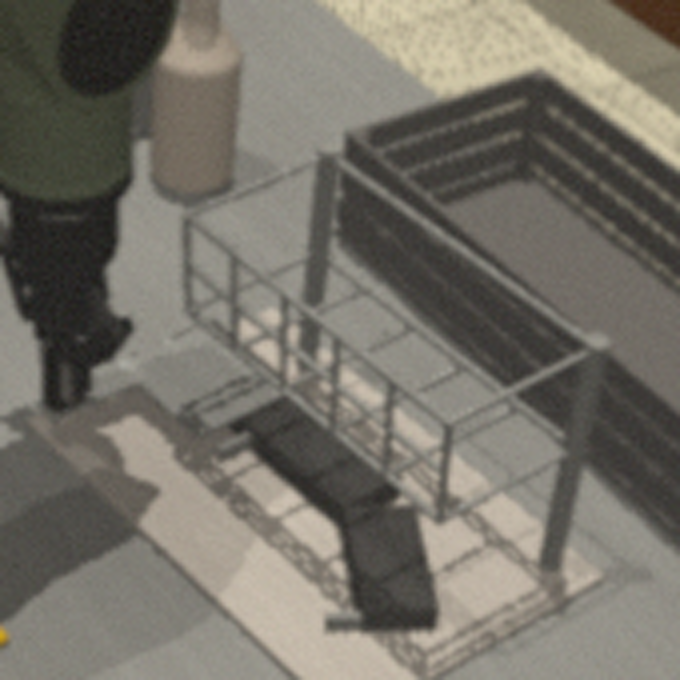

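View pics/a4.png

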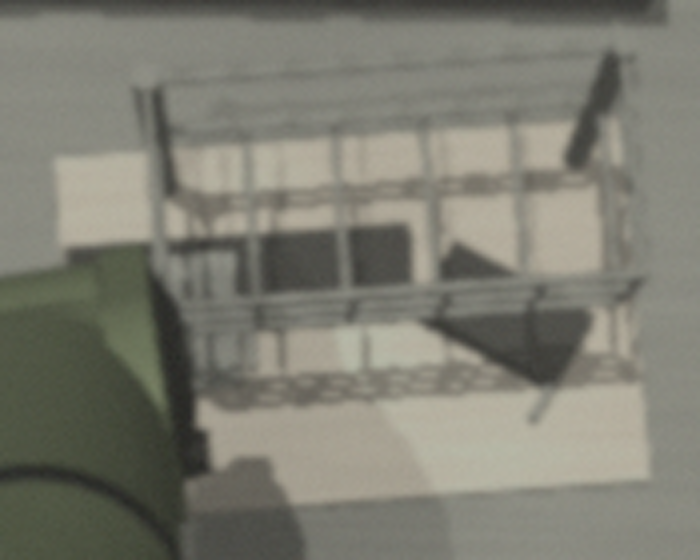

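Emit:
{"api": "drive_tool", "payload": {
  "series": [
    [100,0,0,0,0],
    [100,0,0,0,0],
    [100,0,0,0,0],
    [100,0,0,0,0],
    [100,0,0,0.02,0],
    [100,0,0,0.03,0],
    [100,0,0,0.04,0],
    [100,0,0,0.04,0],
    [100,0,0,0.04,0],
    [100,-0.002,0.02,0.02,-0.03],
    [100,-0.003,0.035,0,-0.03],
    [100,-0.003,0.04,0,-0.03]
  ]
}}

```text
clock: 6.9
position: [0.5441, 0.1863, 0.2465]
tool_rot: [-3.141, 0.027, -3.141]
force: [-0.2, 1.0, -0.4]
grip_width: 0.0855
```

Emit:
{"api": "drive_tool", "payload": {
  "series": [
    [100,-0.005,0.04,0,-0.03],
    [100,-0.005,0.04,0,-0.03],
    [100,-0.005,0.035,0,-0.03],
    [100,-0.005,0.025,0,-0.03],
    [100,-0.004,0.015,0,-0.03],
    [100,-0.002,0.006,0,-0.02],
    [100,0,0,0,0],
    [100,0,0,0,0]
  ]
}}

```text
clock: 7.7
position: [0.5124, 0.3611, 0.2466]
tool_rot: [3.14, 0.026, 2.973]
force: [-0.2, -0.5, 0.6]
grip_width: 0.0855
```

```bash
python3 snap.py side 230,100,350,230 4.5 a5;python3 snap.py top 250,100,450,250 3.5 a6
```

```text
7.75 [0.5124 0.361  0.2466] [3.14  0.026 2.973] [-0.35  0.48 -0.32] 0.0856
7.8 [0.5126 0.3607 0.2467] [3.14  0.026 2.973] [ 0.25  0.58 -0.03] 0.0855
```

View pics/a5.png

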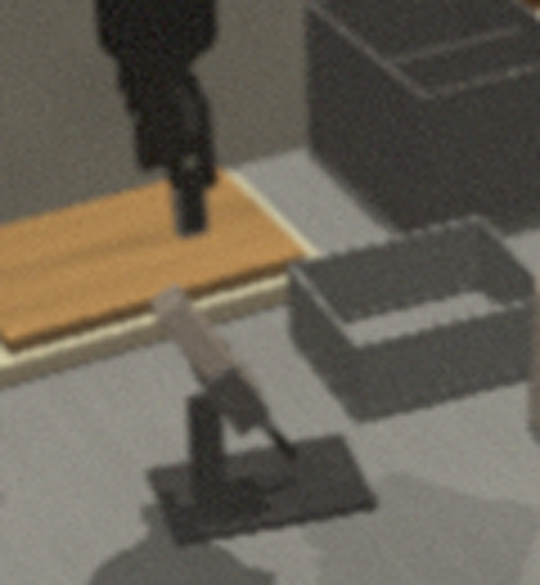

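View pics/a6.png

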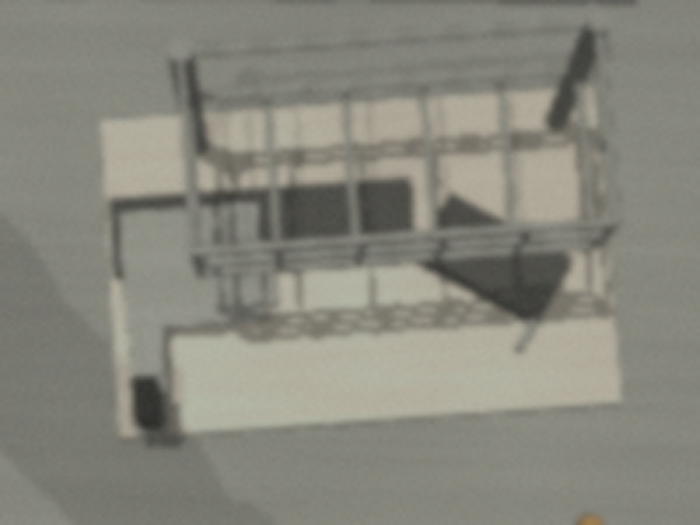

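Emit:
{"api": "drive_tool", "payload": {
  "series": [
    [100,0.003,0.007,0,-0.02],
    [100,0,0.003,-0.015,0],
    [100,0,0,-0.02,0],
    [100,0,0,-0.02,0],
    [100,0,0,-0.015,0],
    [100,0,0,-0.01,0],
    [100,0,0,0,0]
  ]
}}

```text
clock: 8.5
position: [0.517, 0.3697, 0.1606]
tool_rot: [3.14, 0.026, 2.947]
force: [0.2, -0.6, 0.5]
grip_width: 0.0853
```

Emit:
{"api": "drive_tool", "payload": {
  "series": [
    [100,-0.002,0.003,-0.008,0],
    [100,0,0,-0.005,0],
    [100,0,0,0,0]
  ]
}}

```text
clock: 8.8
position: [0.5153, 0.3733, 0.1473]
tool_rot: [3.139, 0.026, 2.946]
force: [-0.1, -0.1, 0.4]
grip_width: 0.0854
```

```bash
python3 snap.py side 230,100,350,230 4.5 a7
```

```text
8.85 [0.5153 0.3734 0.1476] [3.139 0.026 2.946] [-0.64 -0.08 -0.38] 0.0855
```

View pics/a7.png

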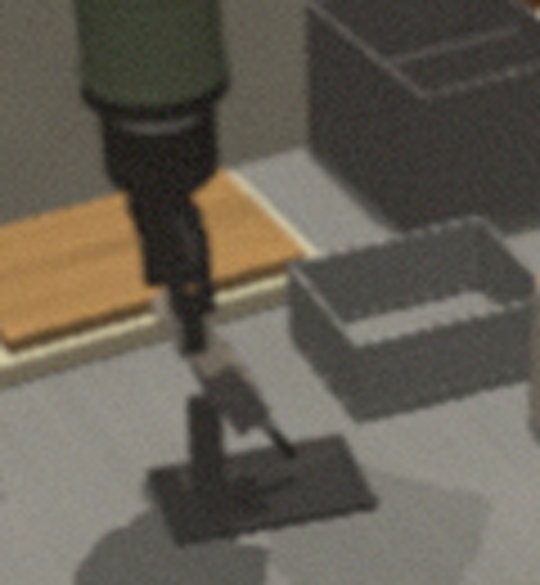

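Emit:
{"api": "drive_tool", "payload": {
  "series": [
    [0,0,0,0,0],
    [0,0,0,0,0],
    [0,0,0,0,0],
    [0,0,0,0,0],
    [0,0,0,0,0],
    [0,0,0,0,0],
    [0,0,0,0,0],
    [0,0,0,0,0]
  ],
  "newtons": 100
}}

```text
clock: 9.65
position: [0.5159, 0.3738, 0.1493]
tool_rot: [3.137, 0.028, 2.946]
force: [-0.2, 0.4, 0.7]
grip_width: 0.0229
```

```bash
python3 - <<'E'
from h import *
print(tri((294.4,200.4),(184.6,200)), onz('top',(184.6,200),.03),onz('side',(294.4,200.2),.03))
print(proj('side',(.5898,.3567,.030)),proj('top',(.5898,.3567,.030)))
E
```

```text
(array([0.59071882, 0.35945093, 0.02971499]), np.float64(0.00419231973045156)) [0.58874911 0.36022255 0.03      ] [0.5930145  0.35931191 0.03      ]
[[293.89764354 200.89630048]] [[186.03475189 199.60839399]]
```

Emit:
{"api": "drive_tool", "payload": {
  "series": [
    [0,0,0,0.005,0],
    [0,-0.001,0,0.01,0],
    [0,0,0,0.02,0],
    [0,0,0,0.03,0],
    [0,0,0,0.03,0],
    [0,0,0,0.03,0],
    [0,0,0,0.02,0],
    [0,0,0,0,0]
  ]
}}

```text
clock: 10.45
position: [0.5134, 0.3726, 0.304]
tool_rot: [3.137, 0.028, 2.946]
force: [1.2, -0.1, -2.0]
grip_width: 0.0226
```

```bash
python3 snap.py side 230,60,370,230 4 b1;python3 snap.py top 100,130,250,280 4 b2
```

```text
10.5 [0.5131 0.3723 0.3026] [3.139 0.027 2.946] [ 0.27  0.39 -1.7 ] 0.0225
10.55 [0.5127 0.3721 0.301 ] [3.14  0.025 2.946] [-0.    1.11 -2.13] 0.0226
```

View pics/b1.png

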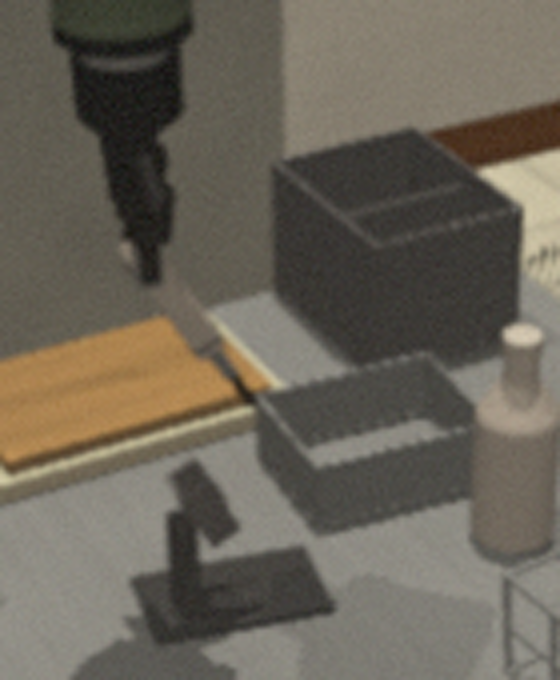

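View pics/b2.png

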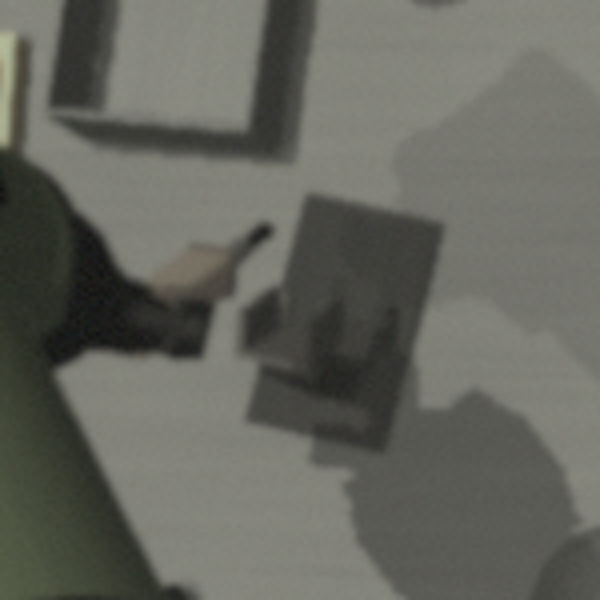

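```bash
python3 - <<'E'
from h import *
print(tri((294.4,160.4),(166.2,187.4)))
print(proj('side',(.5874,.3565,.1833)),proj('top',(.5871,.3563,.182)))
E
```

```text
(array([0.59066113, 0.3556227 , 0.18281438]), np.float64(0.00760634463111551))
[[292.08322908 160.50812801]] [[166.71206256 187.52473061]]
```

Emit:
{"api": "drive_tool", "payload": {
  "series": [
    [0,0.001,-0.02,0,0.02],
    [0,0.001,-0.035,0,0.03],
    [0,0.001,-0.04,0,0.03],
    [0,0.001,-0.04,0,0.03],
    [0,0.001,-0.04,-0.01,0.03],
    [0,0.002,-0.04,-0.01,0.03],
    [0,0.002,-0.04,-0.01,0.03],
    [0,0.002,-0.035,-0.01,0.03],
    [0,0.002,-0.025,-0.01,0.02],
    [0,0.002,-0.015,-0.01,0.02],
    [0,0,-0.005,0,0],
    [0,0,0,0,0]
  ]
}}

```text
clock: 11.75
position: [0.5173, 0.0232, 0.2257]
tool_rot: [-3.135, 0.006, -3.054]
force: [0.7, 1.2, -1.3]
grip_width: 0.0225
```

Emit:
{"api": "drive_tool", "payload": {
  "series": [
    [0,0.004,-0.015,-0.01,0.01],
    [0,0.004,-0.015,-0.015,0],
    [0,0.002,-0.008,-0.015,0],
    [0,0,-0.003,-0.01,0],
    [0,0,0,0,0],
    [0,0,0,0,0]
  ]
}}

```text
clock: 12.35
position: [0.5279, -0.0118, 0.1752]
tool_rot: [-3.137, 0.007, -3.039]
force: [0.8, 0.8, -1.1]
grip_width: 0.0228
```

```bash
python3 snap.py side 310,150,480,320 4 d1;python3 snap.py top 265,95,440,235 4 d2
```

```text
12.4 [ 0.5279 -0.0116  0.1752] [-3.137  0.007 -3.038] [-0.77  0.5  -1.66] 0.0225
12.45 [ 0.528  -0.0118  0.1754] [-3.137  0.008 -3.038] [ 0.47 -0.25 -1.82] 0.0226
```

View pics/d1.png

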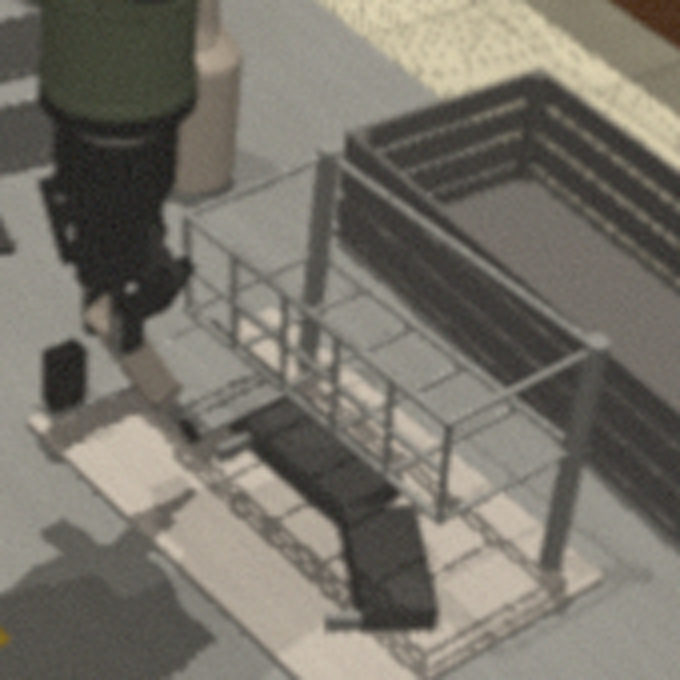

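View pics/d2.png

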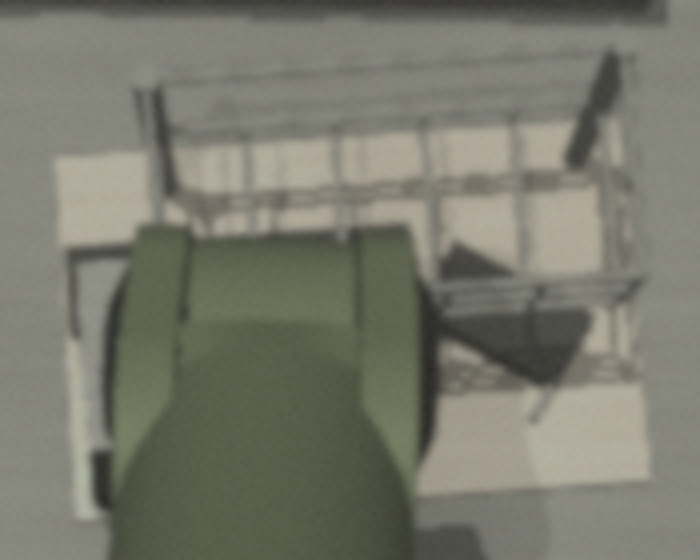

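```bash
python3 - <<'E'
from h import *
s=bot.observe();p=s['position'];yaw=s['tool_rot'][2]+math.pi
o=np.array([.076*math.cos(yaw),.076*math.sin(yaw),-.119]);b=p+o
print(yaw,b,proj('side',b),(proj('side',b)-[310,150])*4)
print('seen',onz('side',(358.6,257.5),b[2]))
for T in(board(),board(.1076,(.6719,-.0937))):
    L=[(q,c) for q,c in boardlines(T,.110)]
    over('pics/full_d1.png','side',L+[(np.array([b,b+[0,0,-.03]]),(255,255,0))],'pics/o3%d.png'%(T[0,3]>.6717),(310,150,480,320),4)
    print(np.linalg.inv(T)@np.r_[b,1])
E
```

```text
0.1031642009149416 [ 0.60363127 -0.00401547  0.05639708] [[358.22082822 257.85244291]] [[192.88331287 431.40977163]]
seen [ 0.60536123 -0.00328567  0.05639708]
[-0.05891235  0.09533824  0.05639708  1.        ]
[-0.05824247  0.09649741  0.05639708  1.        ]
```

View pics/o31.png

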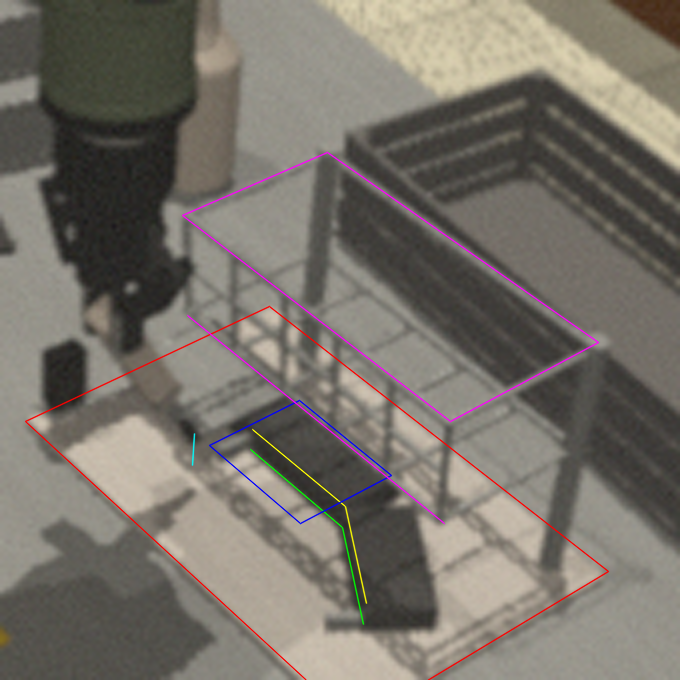

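View pics/o30.png

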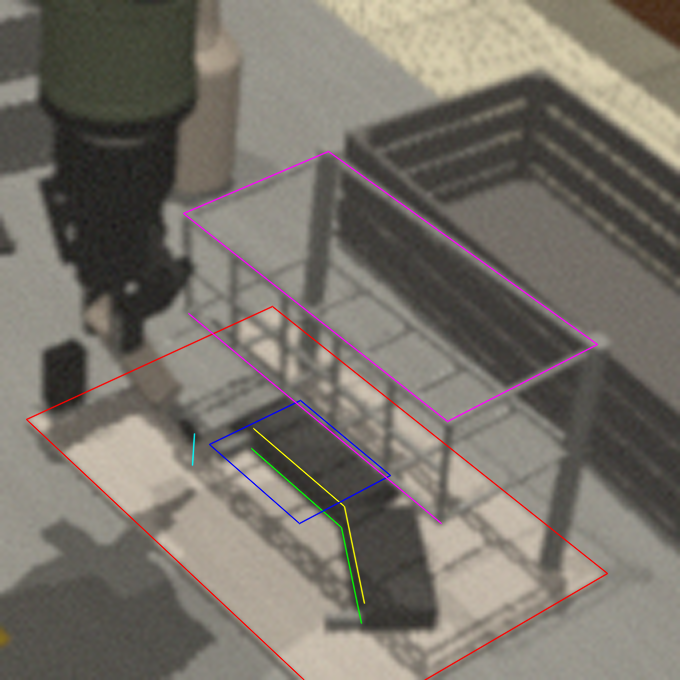

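Emit:
{"api": "drive_tool", "payload": {
  "series": [
    [0,0.001,-0.006,-0.01,0],
    [0,0,-0.003,-0.01,0],
    [0,0,0,-0.008,0],
    [0,0,0,-0.004,0],
    [0,0,0,0,0]
  ]
}}

```text
clock: 12.95
position: [0.5293, -0.0209, 0.1413]
tool_rot: [-3.137, 0.009, -3.038]
force: [-0.2, 1.2, -1.3]
grip_width: 0.0226
```

Emit:
{"api": "drive_tool", "payload": {
  "series": [
    [0,0.008,0.001,0,0],
    [0,0.01,0.001,0,0],
    [0,0.01,0.001,0,0],
    [0,0.008,0.001,0,0],
    [0,0.004,0.0005,0,0],
    [0,0.002,0,0,0],
    [0,0,0,0,0]
  ]
}}

```text
clock: 13.65
position: [0.5763, -0.0155, 0.1418]
tool_rot: [-3.137, 0.01, -3.037]
force: [-0.9, 0.2, -1.3]
grip_width: 0.0224
```

```bash
cat > st.py <<'E'
from h import *
TB=board(.101,(.6704,-.0938))
def st():
    s=bot.observe();p=s['position'];yaw=(s['tool_rot'][2]+math.pi)
    b=p+np.array([.076*math.cos(yaw),.076*math.sin(yaw),-.119])
    q=(np.linalg.inv(TB)@np.r_[b,1])[:3]
    print(round(s['clock'],2),'tcp',np.round(p,4),'rot',np.round(s['tool_rot'],3),'F',np.round(s['force'],1),'ball(ext) board mm',np.round(q*1000,1));return q
if __name__=='__main__':st()
E
python3 st.py; python3 snap.py side 310,150,480,320 4 e1
```

```text
13.65 tcp [ 0.5763 -0.0155  0.1418] rot [-3.137  0.01  -3.037] F [-0.9  0.2 -1.3] ball(ext) board mm [-9.7 87.6 22.8]
13.7 [ 0.5761 -0.0155  0.1418] [-3.137  0.01  -3.037] [-0.04 -0.14 -1.6 ] 0.0225
```

View pics/e1.png

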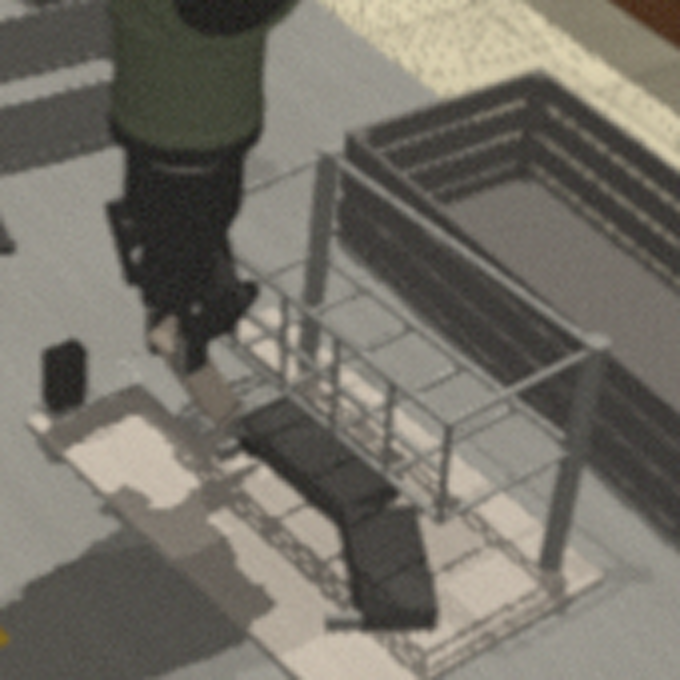

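```bash
python3 - <<'E'
from h import *
from st import TB
b=tf(TB,[-.0097,.0876,.0228])[0]
TS=board(.1076,(.6719,-.0937))
L=boardlines(TS)[1:3]+[(np.array([b-[.003,0,0],b+[.003,0,0]]),(255,255,0)),(np.array([b-[0,0,.003],b+[0,0,.003]]),(255,255,0))]
over('pics/full_e1.png','side',L,'pics/o4.png',(345,235,405,290),11)
im=cv2.imread('pics/full_e1.png')[235:290,345:405];cv2.imwrite('pics/o5.png',cv2.resize(im,None,fx=11,fy=11,interpolation=cv2.INTER_CUBIC))
E
```

```text
(no output)
```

View pics/o4.png

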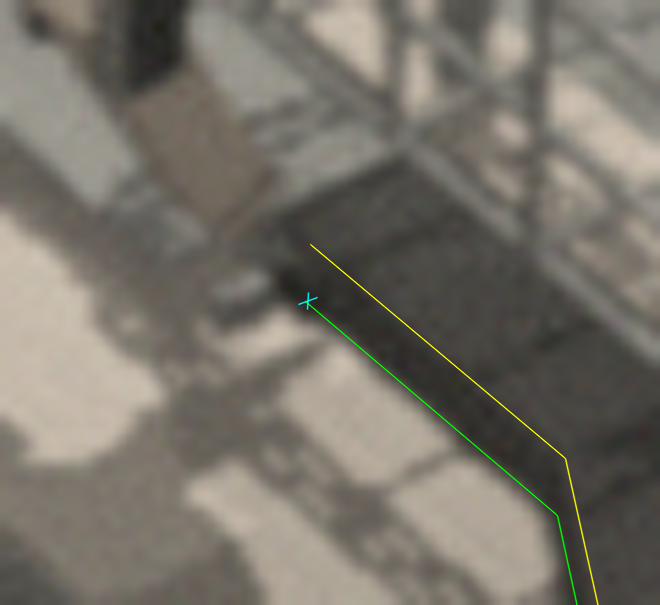

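View pics/o5.png

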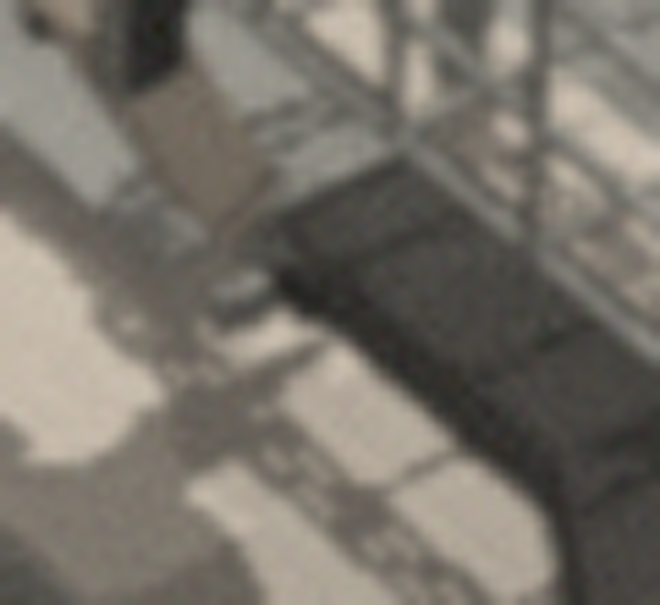

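Emit:
{"api": "drive_tool", "payload": {
  "series": [
    [0,0.001,-0.001,-0.004,0],
    [0,0.001,0,-0.004,0],
    [0,0,0,-0.002,0],
    [0,0,0,0,0]
  ]
}}

```text
clock: 14.1
position: [0.5781, -0.0167, 0.1312]
tool_rot: [-3.137, 0.011, -3.038]
force: [1.9, -0.3, -0.3]
grip_width: 0.0225
```

```bash
python3 st.py
```

```text
14.1 tcp [ 0.5781 -0.0167  0.1312] rot [-3.137  0.011 -3.038] F [ 1.9 -0.3 -0.3] ball(ext) board mm [-8.  86.2 12.2]
```

Emit:
{"api": "drive_tool", "payload": {
  "series": [
    [0,0.001,0,-0.002,0],
    [0,0.0015,0,-0.002,0],
    [0,0,0,0,0],
    [0,0,0,0,0]
  ]
}}

```text
clock: 14.5
position: [0.5809, -0.0165, 0.1271]
tool_rot: [-3.138, 0.011, -3.037]
force: [0.8, 0.4, 0.8]
grip_width: 0.0225
```

```bash
python3 st.py; python3 snap.py side 345,235,405,290 11 f1; python3 st.py
```

```text
14.5 tcp [ 0.5809 -0.0165  0.1271] rot [-3.138  0.011 -3.037] F [0.8 0.4 0.8] ball(ext) board mm [-5.3 86.2  8.1]
14.55 [ 0.5808 -0.0165  0.1271] [-3.138  0.011 -3.037] [-0.59  1.23  0.81] 0.0227
14.55 tcp [ 0.5808 -0.0165  0.1271] rot [-3.138  0.011 -3.037] F [-0.6  1.2  0.8] ball(ext) board mm [-5.3 86.1  8.1]
```

View pics/f1.png

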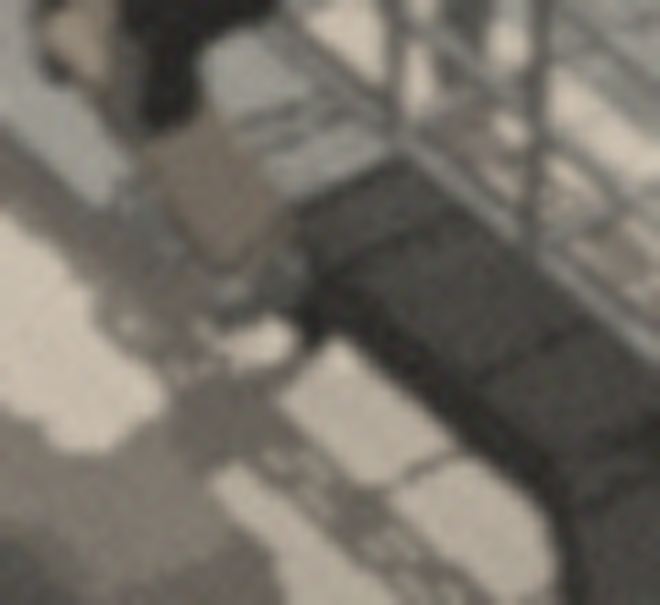

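Emit:
{"api": "drive_tool", "payload": {
  "series": [
    [0,0.002,0,0,0],
    [0,0,0,0,0],
    [0,0,0,0,0]
  ]
}}

```text
clock: 14.85
position: [0.5828, -0.0167, 0.1272]
tool_rot: [-3.137, 0.011, -3.037]
force: [-0.4, 0.5, 1.6]
grip_width: 0.0226
```

```bash
python3 st.py; python3 - <<'E'
from h import *
F=[]
for i in range(3):
    bot.camera_info('top'); bot.grab_frame('top'); s=bot.observe();F.append(np.r_[s['force'],s['moment']])
print(np.round(np.mean(F,0),2))
E
```

```text
14.85 tcp [ 0.5828 -0.0167  0.1272] rot [-3.137  0.011 -3.037] F [-0.4  0.5  1.6] ball(ext) board mm [-3.4 85.8  8.2]
[-0.72 -0.12  1.71  0.08  0.01  0.07]
```

Emit:
{"api": "drive_tool", "payload": {
  "series": [
    [0,0.002,0,0,0],
    [0,0,0,0,0],
    [0,0,0,0,0]
  ]
}}

```text
clock: 15.3
position: [0.5848, -0.0168, 0.1271]
tool_rot: [-3.137, 0.01, -3.038]
force: [-0.2, 0.2, 1.1]
grip_width: 0.0226
```

```bash
python3 st.py; python3 - <<'E'
from h import *
F=[]
for i in range(3):
    bot.grab_frame('top'); s=bot.observe();F.append(np.r_[s['force'],s['moment']])
print(np.round(np.mean(F,0),2))
E
```

```text
15.3 tcp [ 0.5848 -0.0168  0.1271] rot [-3.137  0.01  -3.038] F [-0.2  0.2  1.1] ball(ext) board mm [-1.4 85.5  8.1]
[-0.31 -0.04  1.33  0.06 -0.01 -0.01]
```

Emit:
{"api": "drive_tool", "payload": {
  "series": [
    [0,0.0003,-0.003,0,0],
    [0,0.0003,-0.003,0,0],
    [0,0.0003,-0.003,0,0],
    [0,0.0003,-0.003,0,0],
    [0,0.0003,-0.003,0,0],
    [0,0.0003,-0.003,0,0],
    [0,0.0003,-0.003,0,0],
    [0,0.0003,-0.003,0,0]
  ]
}}

```text
clock: 16.25
position: [0.5876, -0.0417, 0.1273]
tool_rot: [-3.138, 0.011, -3.036]
force: [-0.1, 1.4, 1.3]
grip_width: 0.0226
```

```bash
python3 st.py; python3 snap.py side 345,235,405,290 11 f2; python3 st.py
```

```text
16.25 tcp [ 0.5876 -0.0417  0.1273] rot [-3.138  0.011 -3.036] F [-0.1  1.4  1.3] ball(ext) board mm [-1.1 60.5  8.3]
16.3 [ 0.5876 -0.0425  0.1273] [-3.138  0.011 -3.037] [ 0.7  -1.43  0.79] 0.0223
16.3 tcp [ 0.5876 -0.0425  0.1273] rot [-3.138  0.011 -3.037] F [ 0.7 -1.4  0.8] ball(ext) board mm [-1.2 59.7  8.3]
```

View pics/f2.png

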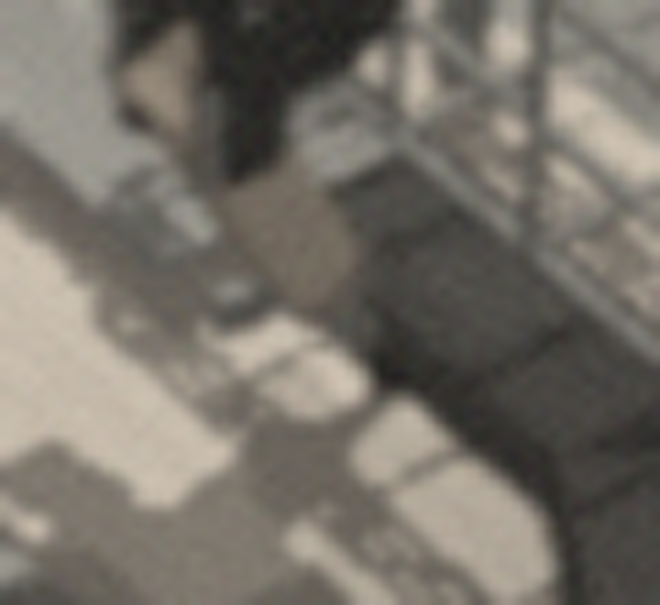

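Emit:
{"api": "drive_tool", "payload": {
  "series": [
    [0,0.0003,-0.003,0,0],
    [0,0.0003,-0.003,0,0],
    [0,0.0003,-0.003,0,0],
    [0,0.0003,-0.003,0,0],
    [0,0.0003,-0.003,0,0],
    [0,0.0003,-0.003,0,0],
    [0,0.0003,-0.003,0,0],
    [0,0.0003,-0.003,0,0],
    [0,0.0003,-0.003,0,0],
    [0,0.0003,-0.003,0,0]
  ]
}}

```text
clock: 17.3
position: [0.5908, -0.0747, 0.1272]
tool_rot: [-3.138, 0.011, -3.037]
force: [0.2, 1.9, 1.5]
grip_width: 0.023
```

```bash
python3 st.py; python3 snap.py side 345,235,405,290 11 f3; python3 st.py
```

```text
17.3 tcp [ 0.5908 -0.0747  0.1272] rot [-3.138  0.011 -3.037] F [0.2 1.9 1.5] ball(ext) board mm [-1.3 27.4  8.2]
17.35 [ 0.5908 -0.0753  0.1273] [-3.138  0.011 -3.037] [-0.62 -0.6   1.59] 0.0224
17.35 tcp [ 0.5908 -0.0753  0.1273] rot [-3.138  0.011 -3.037] F [-0.6 -0.6  1.6] ball(ext) board mm [-1.3 26.6  8.3]
```

View pics/f3.png

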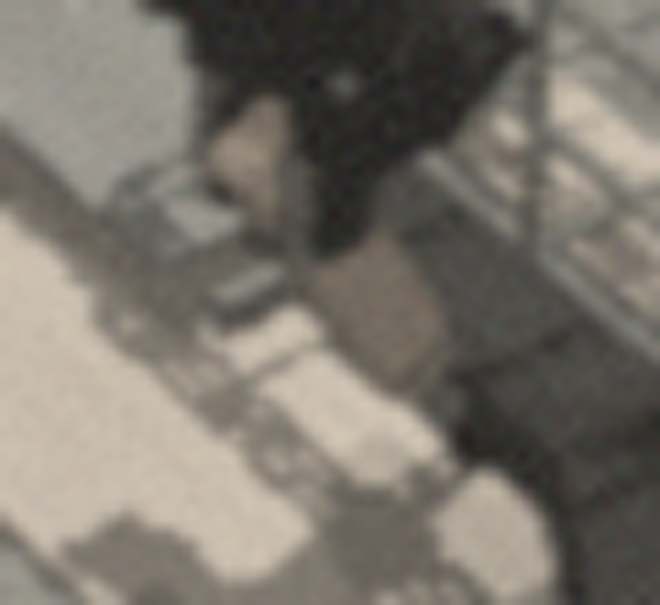

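Emit:
{"api": "drive_tool", "payload": {
  "series": [
    [0,0.0004,-0.003,0,0],
    [0,0.0003,-0.003,0,0],
    [0,0.0003,-0.003,0,0],
    [0,0.0003,-0.003,0,0],
    [0,0.0003,-0.003,0,0],
    [0,0.0003,-0.003,0,0],
    [0,0.0003,-0.002,0,0],
    [0,0.0002,-0.001,0,0]
  ]
}}

```text
clock: 18.15
position: [0.5933, -0.0982, 0.1272]
tool_rot: [-3.138, 0.011, -3.037]
force: [-1.2, 2.0, 2.3]
grip_width: 0.0227
```

```bash
python3 st.py; python3 snap.py side 365,245,425,315 8.5 f4; python3 st.py
```

```text
18.15 tcp [ 0.5933 -0.0982  0.1272] rot [-3.138  0.011 -3.037] F [-1.2  2.   2.3] ball(ext) board mm [-1.1  3.6  8.2]
18.2 [ 0.5934 -0.0984  0.1272] [-3.138  0.011 -3.037] [ 0.44 -0.11  1.35] 0.0229
18.2 tcp [ 0.5934 -0.0984  0.1272] rot [-3.138  0.011 -3.037] F [ 0.4 -0.1  1.4] ball(ext) board mm [-1.1  3.4  8.2]
```

View pics/f4.png

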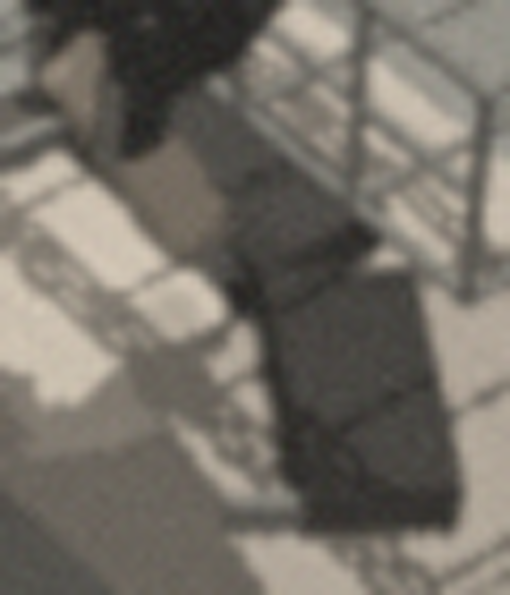

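Emit:
{"api": "drive_tool", "payload": {
  "series": [
    [0,-0.0008,-0.0025,0,0],
    [0,-0.0014,-0.0027,0,0],
    [0,-0.0014,-0.0027,0,0],
    [0,-0.0014,-0.0027,0,0],
    [0,-0.0014,-0.0027,0,0],
    [0,-0.0014,-0.0027,0,0],
    [0,-0.0014,-0.0027,0,0],
    [0,-0.0014,-0.0027,0,0]
  ]
}}

```text
clock: 19.0
position: [0.5826, -0.1203, 0.1275]
tool_rot: [-3.139, 0.012, -3.036]
force: [0.7, 3.0, 2.5]
grip_width: 0.0225
```

```bash
cat >> st.py <<'E'
    q=st();n=np.array([.839,-.545]);d=np.array([-.545,-.839])
    q2=q[:2]-np.array([.0045,0])
    print('along',round(q2@d*1000,1),'gap to step line (actual ball est)',round(-(q2@n)*1000,1))
E
python3 st.py; python3 snap.py side 365,245,425,315 8.5 f5
```

```text
19.05 [ 0.5823 -0.121   0.1276] [-3.138  0.012 -3.036] [0.73 0.42 1.78] 0.0224  File "st.py", line 9
    q=st();n=np.array([.839,-.545]);d=np.array([-.545,-.839])
IndentationError: unexpected indent
```

View pics/f5.png

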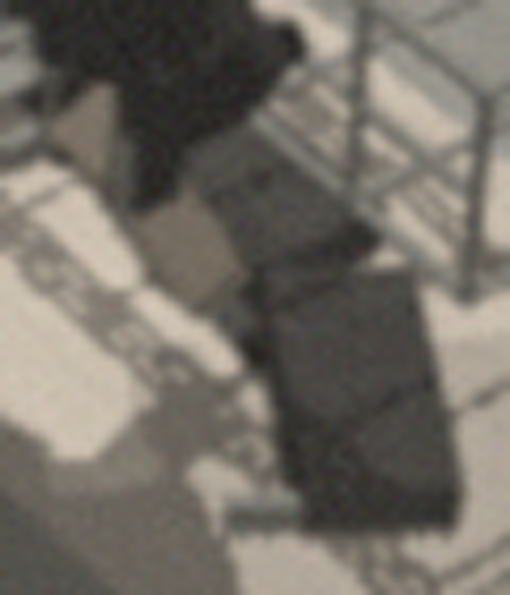

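```bash
sed -i "s/if __name__=='__main__':st()/if __name__=='__main__':/" st.py; python3 st.py
```

```text
19.05 tcp [ 0.5823 -0.121   0.1276] rot [-3.138  0.012 -3.036] F [0.7 0.4 1.8] ball(ext) board mm [-14.4 -17.9   8.6]
along 25.3 gap to step line (actual ball est) 6.1
```

Emit:
{"api": "drive_tool", "payload": {
  "series": [
    [0,-0.0013,-0.0027,-0.0003,0],
    [0,-0.0014,-0.0027,0,0],
    [0,-0.0014,-0.0027,0,0],
    [0,-0.0014,-0.0027,0,0],
    [0,-0.0014,-0.0027,0,0],
    [0,-0.0014,-0.0027,0,0],
    [0,-0.0014,-0.0027,0,0],
    [0,-0.0014,-0.0027,0,0],
    [0,-0.0014,-0.0027,0,0]
  ]
}}

```text
clock: 19.95
position: [0.5688, -0.147, 0.1272]
tool_rot: [-3.139, 0.012, -3.036]
force: [0.9, 2.3, 1.5]
grip_width: 0.0226
```

```bash
python3 st.py; python3 snap.py side 365,245,425,315 8.5 f6;python3 st.py
```

```text
19.95 tcp [ 0.5688 -0.147   0.1272] rot [-3.139  0.012 -3.036] F [0.9 2.3 1.5] ball(ext) board mm [-30.5 -42.3   8.2]
along 54.6 gap to step line (actual ball est) 6.3
20.0 [ 0.5685 -0.1477  0.1272] [-3.138  0.012 -3.037] [-0.02  0.26  2.06] 0.0228
20.0 tcp [ 0.5685 -0.1477  0.1272] rot [-3.138  0.012 -3.037] F [-0.   0.3  2.1] ball(ext) board mm [-30.8 -43.    8.2]
along 55.3 gap to step line (actual ball est) 6.2
```

View pics/f6.png

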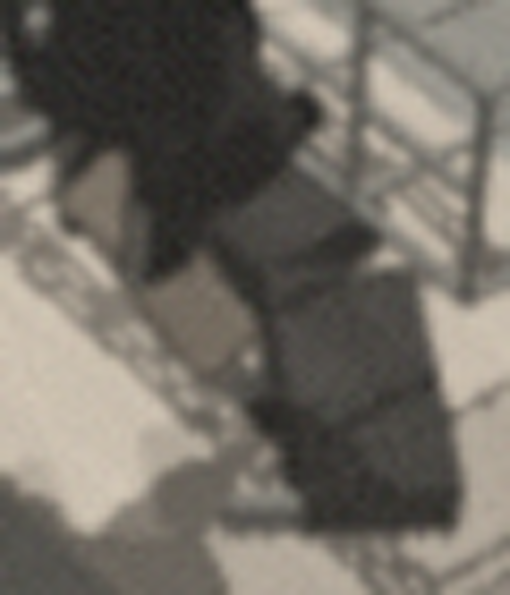

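Emit:
{"api": "drive_tool", "payload": {
  "series": [
    [0,-0.0012,-0.0027,0,0],
    [0,-0.0013,-0.0027,0,0],
    [0,-0.0013,-0.0027,0,0],
    [0,-0.0014,-0.0027,0,0],
    [0,-0.0014,-0.0027,0,0],
    [0,-0.0014,-0.0027,0,0],
    [0,-0.0014,-0.0027,0,0],
    [0,-0.0014,-0.0027,0,0],
    [0,-0.001,-0.0016,0,0],
    [0,0,0,0,0]
  ]
}}

```text
clock: 21.0
position: [0.5553, -0.1732, 0.1271]
tool_rot: [-3.138, 0.011, -3.037]
force: [0.2, 2.8, 1.6]
grip_width: 0.0227
```

```bash
python3 st.py; python3 snap.py side 365,245,425,315 8.5 f7;python3 st.py
```

```text
21.0 tcp [ 0.5553 -0.1732  0.1271] rot [-3.138  0.011 -3.037] F [0.2 2.8 1.6] ball(ext) board mm [-46.5 -67.1   8.1]
along 84.1 gap to step line (actual ball est) 6.3
21.05 [ 0.5553 -0.1731  0.1271] [-3.138  0.011 -3.037] [0.33 0.89 2.26] 0.0228
21.05 tcp [ 0.5553 -0.1731  0.1271] rot [-3.138  0.011 -3.037] F [0.3 0.9 2.3] ball(ext) board mm [-46.5 -67.1   8.1]
along 84.0 gap to step line (actual ball est) 6.2
```

View pics/f7.png

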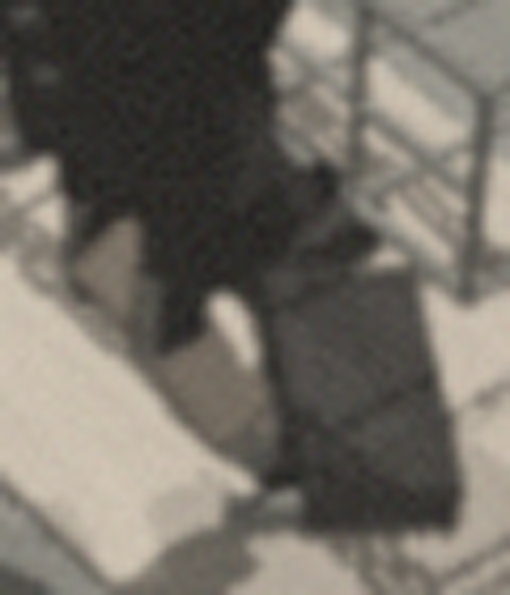

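Emit:
{"api": "drive_tool", "payload": {
  "series": [
    [0,-0.002,0,0.004,0],
    [0,-0.008,-0.001,0.008,0],
    [0,-0.015,-0.001,0.008,0],
    [0,-0.015,0,0.02,0],
    [0,-0.01,0,0.03,0],
    [0,0,0,0.04,0],
    [0,0,0.01,0.03,0],
    [0,0,0.02,0.02,0],
    [0,0,0.03,0.005,-0.02],
    [0,0,0.035,0,-0.02],
    [0,0,0.04,0,-0.02],
    [0,0,0.04,0,-0.02]
  ]
}}

```text
clock: 22.25
position: [0.492, -0.0041, 0.3027]
tool_rot: [-3.135, 0.008, -3.135]
force: [0.9, 0.3, -1.7]
grip_width: 0.0224
```

Emit:
{"api": "drive_tool", "payload": {
  "series": [
    [0,0.002,0.04,0,-0.02],
    [0,0.002,0.04,0,-0.02],
    [0,0.002,0.04,0,-0.02],
    [0,0.002,0.04,0,-0.02],
    [0,0.002,0.04,0,-0.02],
    [0,0.002,0.035,0,-0.02],
    [0,0.002,0.03,0,-0.02],
    [0,0.002,0.02,0,-0.02],
    [0,0.002,0.012,0,-0.01],
    [0,0.002,0.005,0,-0.01],
    [0,0,0,0,0],
    [0,0,0,0,0]
  ]
}}

```text
clock: 23.45
position: [0.5043, 0.3052, 0.3062]
tool_rot: [-3.129, 0.008, 2.959]
force: [-0.2, 0.1, -1.4]
grip_width: 0.0228
```

```bash
python3 snap.py side 230,60,370,230 4 g1;python3 snap.py top 100,130,250,280 4 g2
```

```text
23.5 [0.5044 0.3051 0.3062] [-3.129  0.008  2.959] [-0.64 -0.83 -1.64] 0.0227
23.55 [0.5044 0.3052 0.3062] [-3.129  0.008  2.959] [ 0.26 -0.4  -1.55] 0.0226
```

View pics/g1.png

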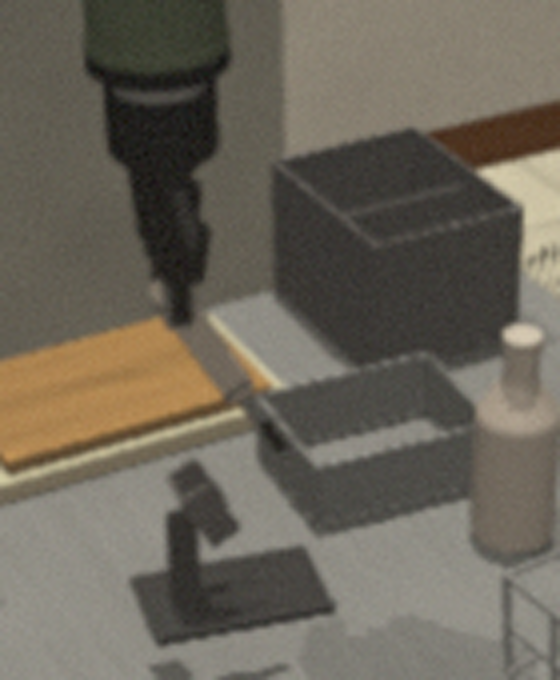

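View pics/g2.png

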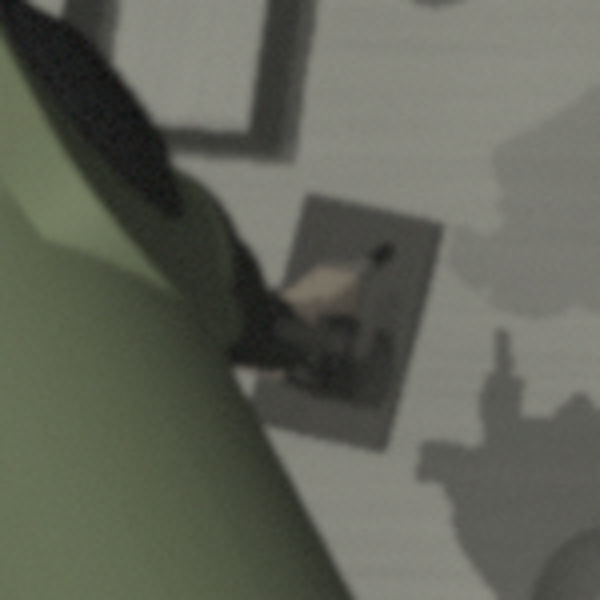

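```bash
python3 - <<'E'
from h import *
s=bot.observe();p=s['position'];b,e=tri((298.6,169.8),(195.3,192.6));print(b,e,b-p)
y=s['tool_rot'][2]-math.pi;d=(b-p);print(d[0]*math.cos(y)+d[1]*math.sin(y),-d[0]*math.sin(y)+d[1]*math.cos(y))
d=np.array([.0777,-.0166,-.119]);y=-.1955;print(d[0]*math.cos(y)+d[1]*math.sin(y),-d[0]*math.sin(y)+d[1]*math.cos(y))
E
```

```text
[0.57507731 0.29036615 0.19055486] 0.0003885490231107618 [ 0.07065116 -0.01484197 -0.11568532]
0.07217178946056615 -0.0017616870940151685
0.07944453333963587 -0.0011900094316792485
```

Emit:
{"api": "drive_tool", "payload": {
  "series": [
    [0,0.003,0.015,0,-0.005],
    [0,0.003,0.02,0,-0.005],
    [0,0.003,0.015,0,0],
    [0,0.002,0.008,-0.01,0],
    [0,0.001,0.003,-0.02,0],
    [0,0,0,-0.03,0],
    [0,0,0,-0.02,0],
    [0,0,0,-0.005,0],
    [0,0,0,0,0]
  ]
}}

```text
clock: 24.45
position: [0.5177, 0.3676, 0.2165]
tool_rot: [-3.129, 0.009, 2.944]
force: [0.7, 0.1, -0.7]
grip_width: 0.0226
```

```bash
python3 snap.py side 240,120,340,230 5.5 g3;python3 snap.py top 130,160,230,260 5.5 g4
```

```text
24.5 [0.5178 0.3677 0.217 ] [-3.13   0.009  2.944] [-0.25 -0.7  -1.71] 0.0226
24.55 [0.5181 0.3679 0.2177] [-3.131  0.01   2.944] [-0.6   0.05 -1.51] 0.0227
```

View pics/g3.png

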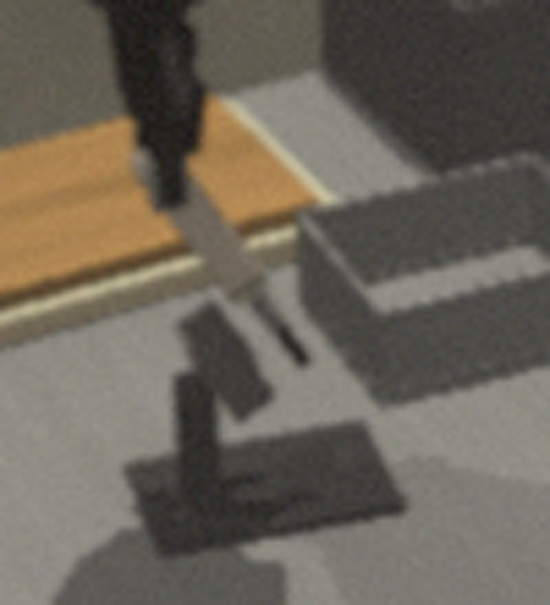

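View pics/g4.png

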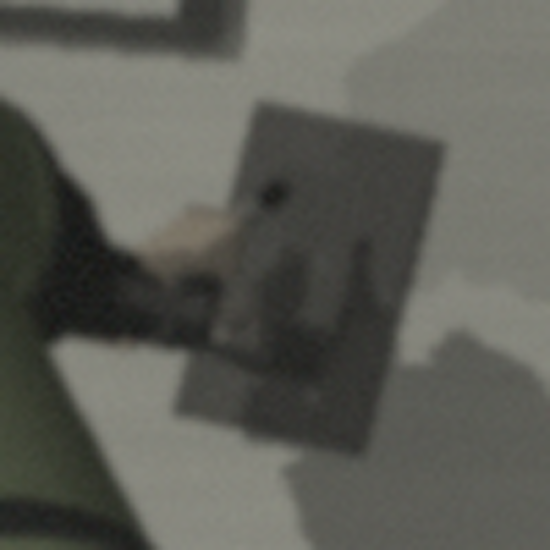

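Emit:
{"api": "drive_tool", "payload": {
  "series": [
    [0,0,0.004,-0.008,0],
    [0,0,0.001,-0.012,0],
    [0,0,0,-0.012,0],
    [0,0,0,-0.01,0],
    [0,0,0,-0.006,0],
    [0,0,0,0,0]
  ]
}}

```text
clock: 25.15
position: [0.5186, 0.3738, 0.1673]
tool_rot: [-3.133, 0.012, 2.944]
force: [-0.4, -0.3, -0.9]
grip_width: 0.0224
```

```bash
python3 snap.py side 240,120,340,230 5.5 g5
```

```text
25.2 [0.5188 0.3739 0.1678] [-3.133  0.012  2.944] [ 0.55  0.42 -1.16] 0.0228
```

View pics/g5.png

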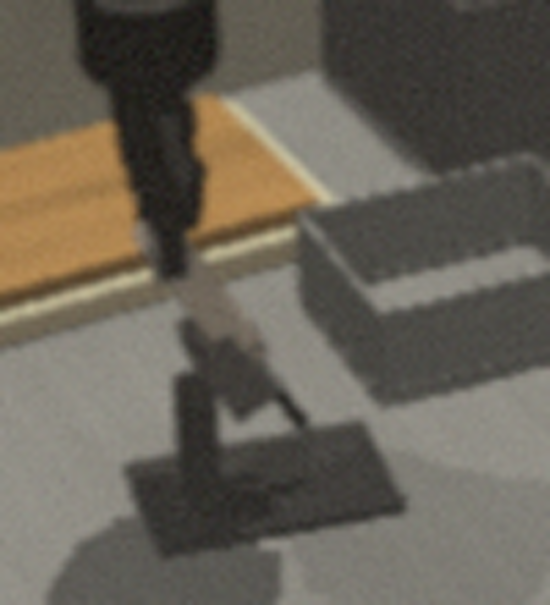

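Entering the trough; continue slowly.

Emit:
{"api": "drive_tool", "payload": {
  "series": [
    [0,0,0,-0.005,0],
    [0,0,0,-0.004,0],
    [0,0,0,-0.003,0],
    [0,0,0,0,0]
  ]
}}

```text
clock: 25.6
position: [0.5192, 0.3741, 0.1557]
tool_rot: [-3.135, 0.013, 2.944]
force: [-0.5, -0.1, -1.6]
grip_width: 0.0223
```

```bash
python3 snap.py side 240,120,340,230 5.5 g6; python3 snap.py top 130,160,230,260 5.5 g7
```

```text
25.65 [0.5194 0.3741 0.1559] [-3.135  0.013  2.944] [-0.69  1.41 -1.32] 0.0227
25.7 [0.5194 0.3742 0.1561] [-3.135  0.013  2.944] [-0.52  0.7  -1.8 ] 0.0227
```

View pics/g6.png

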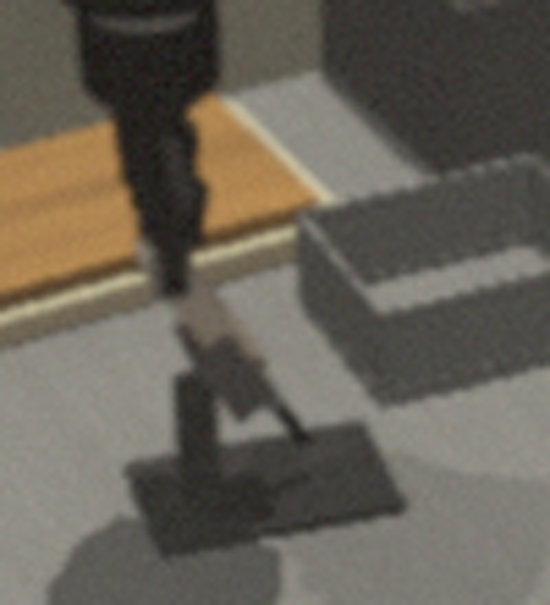

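View pics/g7.png

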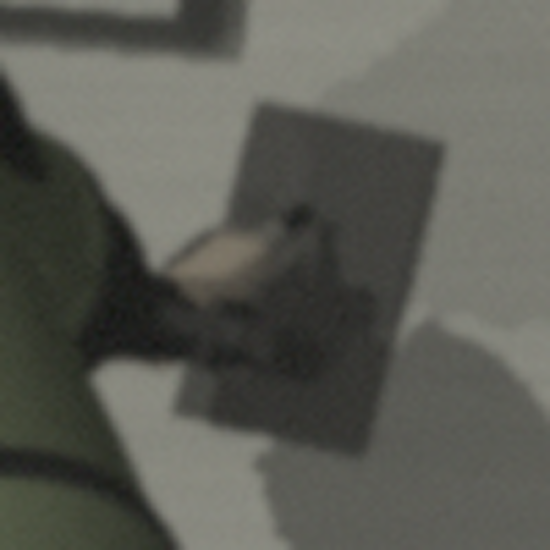

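Emit:
{"api": "drive_tool", "payload": {
  "series": [
    [0,-0.001,0,-0.003,0],
    [0,-0.001,0,-0.002,0],
    [0,0,0,0,0]
  ]
}}

```text
clock: 26.0
position: [0.5174, 0.3744, 0.1511]
tool_rot: [-3.136, 0.014, 2.944]
force: [0.5, 0.6, -1.3]
grip_width: 0.0224
```

Emit:
{"api": "drive_tool", "payload": {
  "series": [
    [0,0,0,-0.002,0],
    [0,0,0,0,0]
  ]
}}

```text
clock: 26.2
position: [0.5172, 0.3749, 0.15]
tool_rot: [-3.137, 0.014, 2.944]
force: [-1.1, -1.8, 0.4]
grip_width: 0.0227
```

```bash
python3 snap.py side 240,120,340,230 5.5 g8;python3 snap.py side 240,120,340,230 5.5 g8
```

```text
26.25 [0.5172 0.3749 0.15  ] [-3.137  0.014  2.944] [-1.96  0.17  2.35] 0.0227
26.3 [0.5172 0.3749 0.1499] [-3.136  0.014  2.944] [-2.77 -0.74  5.39] 0.0225
```

Emit:
{"api": "drive_tool", "payload": {
  "series": [
    [40,0,0,0,0],
    [40,0,0,0,0],
    [60,0,0,0,0],
    [80,0,0,0,0],
    [100,0,0,0,0],
    [100,0,0,0,0],
    [100,0,0,0,0]
  ]
}}

```text
clock: 27.0
position: [0.5176, 0.3748, 0.1496]
tool_rot: [-3.137, 0.014, 2.944]
force: [0.7, 0.4, -0.6]
grip_width: 0.0851
```

```bash
python3 snap.py side 240,120,340,230 5.5 g9
```

```text
27.05 [0.5176 0.3748 0.1497] [-3.137  0.014  2.944] [ 0.53 -0.8  -0.8 ] 0.0856
```

View pics/g9.png

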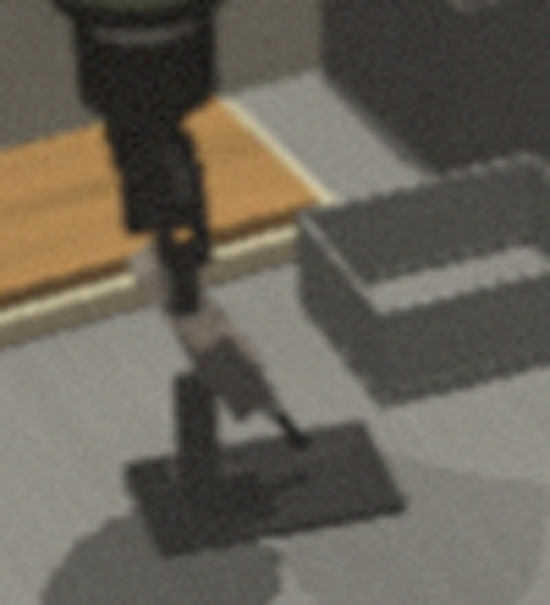

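Seated; raise the gripper straight up, then clear.

Emit:
{"api": "drive_tool", "payload": {
  "series": [
    [100,0,0,0.01,0],
    [100,0,0,0.02,0],
    [100,0,0,0.02,0],
    [100,0,0,0.03,0],
    [100,0,0,0.03,0],
    [100,-0.03,0,0.03,0],
    [100,-0.04,0.02,0,0],
    [100,-0.04,0.03,0,0],
    [100,-0.03,0.03,0,0],
    [100,-0.01,0.02,0,0],
    [100,0,0,0,0],
    [100,0,0,0,0]
  ]
}}

```text
clock: 28.25
position: [0.3615, 0.476, 0.3048]
tool_rot: [3.14, 0.017, 2.941]
force: [0.8, -0.9, -0.6]
grip_width: 0.0858
```

```bash
python3 snap.py side 0,0,640,480 1.2 z1;python3 snap.py top 0,0,640,480 1.2 z2; python3 - <<'E'
import cv2
b=cv2.imread('pics/full_z2.png')[170:250,140:220];c=cv2.imread('pics/full_z1.png')[150:230,250:330]
cv2.imwrite('pics/z3.png',cv2.resize(cv2.hconcat([b,c]),None,fx=5,fy=5,interpolation=cv2.INTER_CUBIC))
E
```

```text
28.3 [0.3616 0.476  0.3048] [3.14  0.017 2.941] [-1.21  0.22  0.08] 0.0849
28.35 [0.3621 0.4755 0.3046] [3.14  0.017 2.94 ] [ 0.95  0.03 -0.49] 0.0852
```

View pics/z1.png

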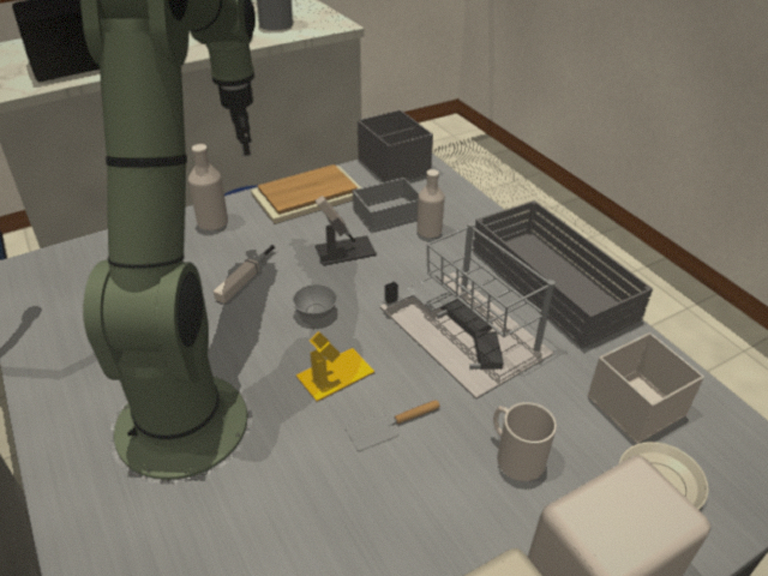

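View pics/z2.png

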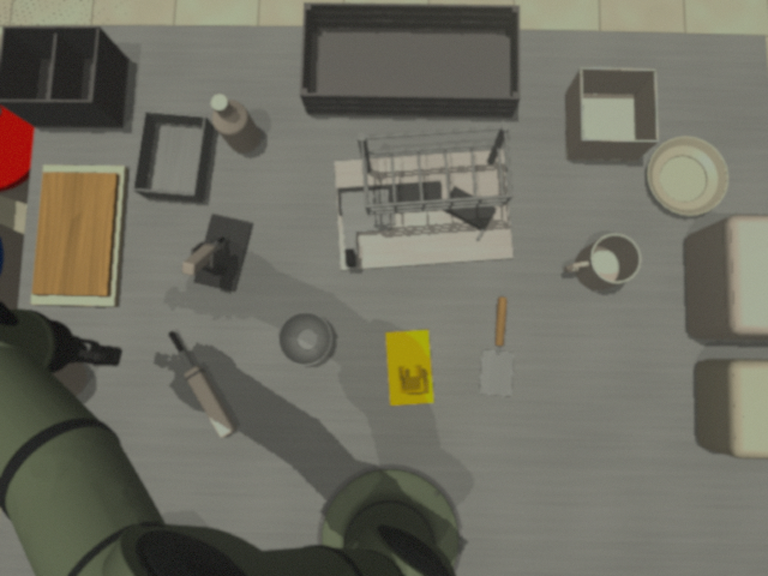

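View pics/z3.png

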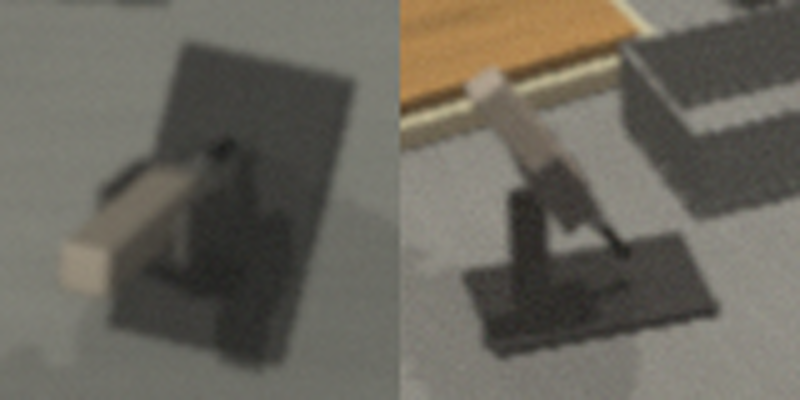

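```bash
python3 -c "
from workcell import bot
print(bot.job_done())"
```

```text
the job is handed in; nothing more can be done
None
```

The whole sequence was done and handed in at about 28 s of the 72 s allowed. No verdict was reported, so what follows rests on my own checks.

- **Cover:** I slid it by its grip about 81 mm until it met its stop. It seems to have started part-open. The last picture shows it open with the straight seam clear. I could not read the joint value, so being above 0.104 m is inferred from the stop contact. That contact was harder than I intended: it briefly showed 81 N at the wrist, under the 120 N limit.
- **Seam:** I ran the tip from about 86 mm on the straight part, round the bend, to 84 mm on the angled part, at about 3 cm/s. The wrist force put the push on the sheet at roughly 2.5 to 4 N, which means the tip was pressed in about 5 to 8 mm. I estimated the ball about 6 mm in front of the step throughout. I never clearly felt the step, so that figure comes from the arm position and the side camera, good to about 2 to 3 mm.
- **Scraper:** It is back in its cradle, and the before and after close-ups show it in the same place from both cameras.
- **Everything else:** The gripper is open and well clear of everything. The jug, bowl and spatula look unmoved in the last pictures.
- **Disagreement between cameras:** The two cameras gave slightly different directions for the drainboard (0.092 and 0.108 rad). I used 0.101 rad.

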